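# Test a batch of bar samples and tip them into the bin

## Robot

A 6-joint arm with a two-finger parallel gripper is mounted at the origin on the work surface. World frame = base frame: x ahead of the robot, y to its left, z up, the work surface at z = 0. Lengths are in m, angles in rad, forces in N, time in s.
With the tool pointing down it reaches from about 0.4 to 0.825 m from the base axis. Payload 7 kg.
Tool frame: the origin (TCP) lies on the front face of the gripper's body, between the roots of the fingers; the fingertips stand 73 mm ahead of it and the grasp point (between the pads) lies 54 mm ahead of it; z points along the fingers, y is the direction in which the jaws open and shut (so a half turn about z gives the same grasp; the last joint's range is limited). The gripper opens to 85 mm and grips with 20 to 120 N. Pads are 22 mm wide; open, the fingers measure 114 mm over their backs; the gripper's body (76 mm by 85 mm) begins 54 mm behind the grasp point. The pads swing forward as they close: fully open they stand 13 mm farther back than shut.
Start: joints at [1.487, 0.359, 0.012, 0, -1.224, -0.288], TCP at [0.245, 0.629, 0.304] pointing down, gripper open.
Joint ranges: [-3.07, 3.07], [-1.43, 2.12], [-1.02, 1.25], [-3.03, 1.67], [-3.05, -0], [-3.03, 3.03]. Speed limits (rad/s): [2.39, 2.39, 3.01, 3.14, 3.14, 3.14].

## Interface

Orientations are given as a unit quaternion [w, x, y, z].
In Python, from rig import ctrl, read_camera, camera_params, job gives the robot as it stands.
- The arm moves only by the shell command python3 -m crank 'ROWS' [FORCE]. ROWS is JSON, one flat list of numbers, 7 for each row, row after row: the shift along the tool's x, y, z in units of 40 mm (1.0 is 40 mm), then the turn, a rotation vector about the tool's x, y, z in units of 8 degrees (1.0 is 8 degrees), then the opening, from -1 (shut) to 1 (fully open), so that 0 is half open. A call has 1 to 10 rows; each row is the pose to reach, as a shift and turn from the pose commanded when the call began, along the tool's axes at that moment; what a row does not reach only later rows make up. A row lasts 1/8 s, in which the tool goes at most 62.5 mm and 10.7 degrees, less where a joint would pass 70% of its speed; a pose out of reach is approached as far as the arm can. A call with a gripper value outside its range is refused whole. The fingers move at their own pace and stop on an object; FORCE is the grip in N (left out, the last holds). Time passes only in rows, so rows that repeat a pose let the fingers close. It gives the time, the measured TCP pose, the force and the opening at its end, in the units of the state.
- ctrl.sense(): the state, without advancing time (a new reading comes with each control period).
- read_camera(name): name is "side" or "top" or "wrist"; returns (picture, depth): 400x640x3 uint8, blue, green, red; 400x640 float32, m along the optical axis (not along the pixel's ray), 0 where there is no reading.
- camera_params(name): a dict with "vertical_fov" (degrees; the focal length in pixels is half the picture's height over the tangent of half this angle, whatever the lens; pixels are square), "cx", "cy" (the principal point, pixels), "position" and "attitude" of the camera in the world. Camera axes: x right, y up, looking along -z (the intrinsics and any distortion apply to the point x, -y, -z); pixel columns grow to the right and rows downward; lengths in m; the calibration is good to about 2 mm. A picture is of the moment at which its call begins: read the wrist's pose just before it. camera_params takes no time and is no camera call; for the wrist camera it gives the pose at the moment of the call.
- job.job_done(): hands the job in, once; it reports no verdict.
The state is a dict: "time_s": time; "joint_positions": joint angles; "joint_vel": joint speeds; "tau": joint torques, N m; "eef_pos": TCP position; "tcp_rot": TCP orientation; "ft_force": force on the tool from outside, world axes, zero at the start; "moment": the same for the moment, N m; "gripper_width": opening from 0.0 (shut) to 1.0 (fully open).
Only numpy, scipy, OpenCV 4.12 (cv2) and the standard library are available. Lean on these libraries where they do the work, as an engineer would, in place of code of your own. Each camera call takes 0.05 s, during which the arm holds its last target.

## Task

Move the brass reference disc from the tester's steel tray to the middle of its round rubber pad, stand the blue bin squarely in the yellow outline beside the tester, and lay every hexagonal sample on the tray, side by side and parallel to the tray's hinge. Then pull the load lever with the black roller grip all the way to its stop, hold it there for five seconds and ease it slowly back home without letting it spring. After that press the red pedal fully down to its stop for a second so that the tray tips all the samples into the bin, let the pedal come up, and leave the bin and disc in their places and the jar and mug alone.

Things in the scene. Friction and masses are not known exactly. Their poses are not given: they have to be found in the camera images.
- tester: low cream tester fixed to the bench, carrying the tipping tray; origin under it at bench level; its y axis points out of the tray's open side to the catch place; yaw within 0.12 rad of the world's. Housing 200 mm long in x, 110 mm high, ends at y = +25 mm; cheeks 140 mm high at x = +-92 mm end at y = +30 mm
- tray_floor (a point): point on top of the tray's steel floor, 135 mm above the bench, straight over the tester's origin. Clear floor: x = +-79 mm between side walls, y = -95 mm (back wall) to +90 mm (open edge, no lip). Walls 6 mm thick, 28 mm high. Four dark ports at x = +-38, y = -46 and +26 mm mark one sample place each. Axes as the tester's when level
- tray (a joint): tip angle of the tray, rad: 0 level, 0.8 fully tipped about a hinge parallel to the tester's x axis (y = +20 mm, z = 125 mm); its open +y edge goes down. Driven by the pedal only: tray = 2.286 x pedal. When tipped, bars lying parallel to the hinge roll off into the catch place; it levels itself when the pedal comes up
- catch (a point): centre, at bench level, of the rectangle painted in yellow on the bench beside the tester (128 mm from the tester's origin along the tester's y). The bin belongs here, its x axis along the tester's x (either way round). The tray's open edge overhangs the nearest 47 mm of the bin (underside 127 mm above the bench)
- bin: loose blue open collecting bin, outside 190 (x) x 170 (y) x 70 mm high, walls 8 mm thick, 0.4 kg; origin at the centre of its underside. Starts empty on the bench to the left, x axis within 0.35 rad of world x. Can be carried by pinching a wall from above
- sample0: one sample: hexagonal aluminium bar 64 mm long, 36 mm across flats (41.6 mm across corners), about 0.19 kg, lying on a flat. Origin at its centre (18 mm above what it lies on); x axis along the bar. 3 or 4 of the four samples are present; they start lying on the bench in front of the robot, and an absent one gives None
- sample1: one sample: hexagonal aluminium bar 64 mm long, 36 mm across flats (41.6 mm across corners), about 0.19 kg, lying on a flat. Origin at its centre (18 mm above what it lies on); x axis along the bar. 3 or 4 of the four samples are present; they start lying on the bench in front of the robot, and an absent one gives None
- sample2: one sample: hexagonal aluminium bar 64 mm long, 36 mm across flats (41.6 mm across corners), about 0.19 kg, lying on a flat. Origin at its centre (18 mm above what it lies on); x axis along the bar. 3 or 4 of the four samples are present; they start lying on the bench in front of the robot, and an absent one gives None
- sample3: one sample: hexagonal aluminium bar 64 mm long, 36 mm across flats (41.6 mm across corners), about 0.19 kg, lying on a flat. Origin at its centre (18 mm above what it lies on); x axis along the bar. 3 or 4 of the four samples are present; they start lying on the bench in front of the robot, and an absent one gives None
- lever (a joint): load lever angle, rad: 0 home (leaning 0.17 rad from upright towards the unit's -x), 0.95 at its stop, pulled down towards the unit's -x. Sprung: about 2 N at the knob at home, 7 N at the stop (a little more when moved fast); it springs back at about 4 rad/s if let go
- lever_knob (a point): centre of the black roller grip on the end of the 14 mm thick steel lever, 150 mm from the hinge: a cylinder 32 mm across and 36 mm wide, its axis parallel to the hinge, turning freely on that axis; its flat ends can be pinched from above; about 208 mm above the bench at home, 125 mm at the stop. This point moves with the lever
- lever_hinge (a point): centre of the lever's hinge, 60 mm above the bench; frame of the lever unit: x points away from the robot (yaw within 0.15 rad), y is the hinge axis, z up. The unit is a grey plate 190 x 100 mm fixed to the bench, with a dial behind the lever (+x) up to 95 mm high
- pedal (a joint): pedal angle, rad: 0 up, 0.35 at its lower stop. Spring return. At the pad it takes about 4 to 8 N with the tray empty and up to about 11 N with it loaded
- pedal_pad (a point): middle of the black rubber pad on top of the red pedal plate (70 mm wide), 110 mm from the hinge along the plate; about 77 mm above the bench when up, 40 mm when down
- pedal_hinge (a point): centre of the pedal's hinge, 32 mm above the bench, at the far (+x) end of the plate; frame of the pedal unit: x away from the robot (yaw within 0.15 rad), y the hinge axis, z up. The unit is a grey plate 170 x 100 mm fixed to the bench. Pedal unit and lever unit stand side by side to the robot's right, in either order
- ref_disc: loose brass reference disc 52 mm across, 18 mm high, 0.3 kg; origin under its centre. Starts lying flat on the tray floor near its middle
- disc_pad: round black rubber pad fixed to the bench, to the left, 90 mm across, 4 mm thick, where the disc belongs (disc's centre within 25 mm of the pad's); origin under its centre
- jar: bystander: closed jar 60 mm across, 80 mm high; origin under its centre
- mug: bystander: white mug 76 mm across, 90 mm high; origin under its centre
Not all that is in view belongs to the job. What is shaped like the part that bears lever but pink is not meant.

How it is judged:
By the outcome, as a careful person would: the job done as asked, in the order asked, and still so for the second after the job is handed in, with the robot touching nothing.
Of sample0, sample1, sample2, sample3 only 3 to 4 are there at a start; the rules pass over those that are not, and their reading is None.
At some moment in a run one of ref_disc may be knocked a few centimetres aside while the robot is not near it.
It also fails if it takes over 210 s, if anything falls off the work surface, if the arm or the gripper's body presses on something with over 40 N, if the wrist force passes 120 N, or if a joint passes its speed limit or range.

## Working session

There is one attempt and no reset: what is moved stays moved. The work goes in short steps, Python scripts to look and compute and a shell command to move; the robot and the scene stay as the last step left them, time stands still between calls to the robot, and variables do not carry over. Pictures are saved under pics/ and viewed, and the job is handed in when it is done.

```bash
ls; mkdir -p pics
python3 - <<'E'
from rig import ctrl, read_camera, camera_params
import cv2
s=ctrl.sense(); print(s)
for n in ["side","top","wrist"]:
    p=camera_params(n); print(n,p)
    im,d=read_camera(n); cv2.imwrite(f"pics/{n}0.png",im)
    import numpy as np; np.save(f"pics/{n}0.npy",d)
    print((d>0).mean())
E
```

```text
pics
{'time_s': 0.0, 'joint_positions': array([ 1.48710881e+00,  3.59393080e-01,  1.10404185e-02, -3.35580158e-04,
       -1.22412294e+00, -2.88084663e-01]), 'joint_vel': array([ 1.23304615e-03, -5.92501184e-04,  5.05538279e-05, -6.87613319e-04,
        5.08842304e-04, -7.09710840e-04]), 'tau': array([-2.57445572e-04, -5.83315229e+01,  2.93412942e+01,  6.93618715e+00,
       -5.95532954e-03, -1.15918317e-05]), 'eef_pos': array([0.24510125, 0.62852568, 0.30295419]), 'tcp_rot': array([ 8.51352868e-04,  9.82761951e-01, -1.84873521e-01, -7.12762518e-05]), 'ft_force': array([ 0.3794621 , -0.51658545,  0.27395036]), 'moment': array([-0.00138791, -0.01668345,  0.02568927]), 'gripper_width': 0.9990717812781335}
side {'vertical_fov': 54.238901656103494, 'cx': 318.2884616934435, 'cy': 195.6541078157227, 'position': array([-0.01293336, -1.01441579,  0.8128054 ]), 'attitude': array([ 0.8442611 ,  0.47533426, -0.120934  , -0.21599885])}
0.995703125
top {'vertical_fov': 53.420367937851076, 'cx': 331.7720517026233, 'cy': 204.13053419083707, 'position': array([ 0.43731304, -0.05189659,  1.33398778]), 'attitude': array([-0.70084634, -0.0179494 ,  0.01652152,  0.71289499])}
0.99605859375
wrist {'vertical_fov': 66.08281345338204, 'cx': 324.8623297697236, 'cy': 196.69104493730958, 'position': array([0.31878749, 0.60067739, 0.3732344 ]), 'attitude': array([-0.55748712,  0.08772089, -0.12728689,  0.81566611])}
0.9961171875
```

View pics/top0.png

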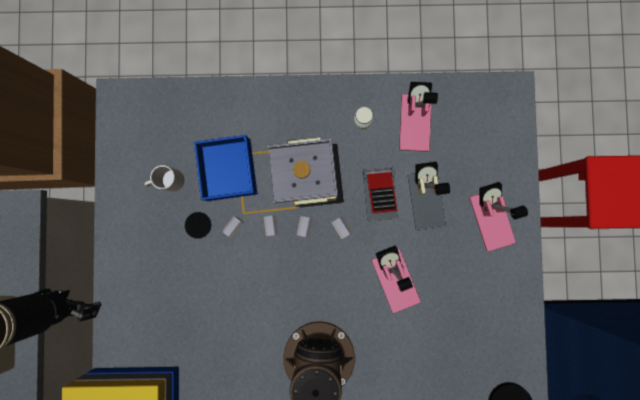

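View pics/side0.png

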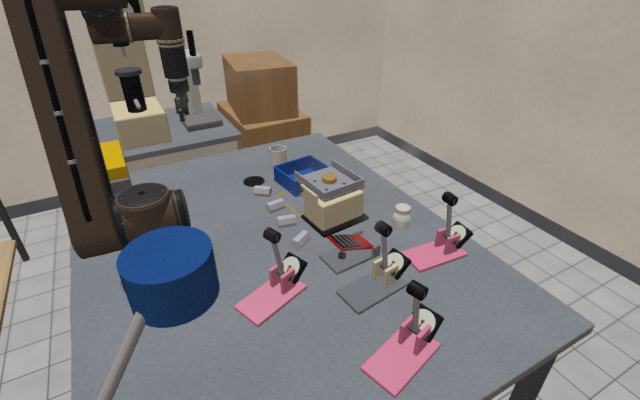

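View pics/wrist0.png

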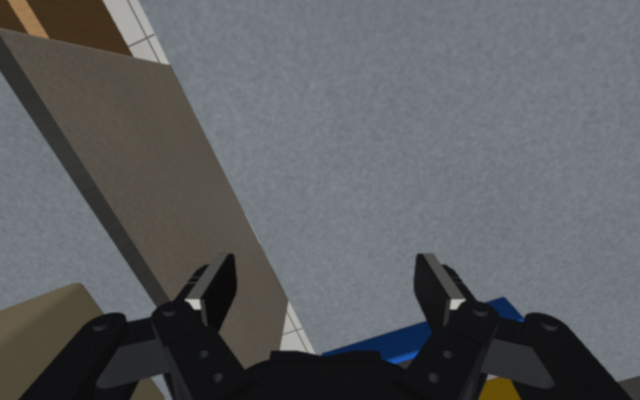

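```bash
cat > h.py <<'E'
import numpy as np, cv2, json
from scipy.spatial.transform import Rotation as R
from rig import ctrl, read_camera, camera_params
def q2R(q): return R.from_quat([q[1],q[2],q[3],q[0]]).as_matrix()
class Cam:
    def __init__(s,n,tag=None):
        p=camera_params(n); s.P=p; s.im,s.d=read_camera(n)
        s.f=200/np.tan(np.radians(p['vertical_fov'])/2); s.R=q2R(p['attitude']); s.t=np.array(p['position'])
        if tag: cv2.imwrite(f'pics/{tag}.png',s.im)
    def ray(s,u,v):
        u=np.asarray(u,float);v=np.asarray(v,float)
        c=np.stack([(u-s.P['cx'])/s.f,-(v-s.P['cy'])/s.f,-np.ones_like(u)],-1)
        return c@s.R.T
    def plane(s,u,v,z):
        r=s.ray(u,v); return s.t+r*((z-s.t[2])/r[...,2])[...,None]
    def cloud(s):
        v,u=np.mgrid[0:400,0:640]; return s.t+s.ray(u,v)*s.d[...,None]
    def proj(s,p):
        c=(np.asarray(p)-s.t)@s.R; return np.stack([s.P['cx']+s.f*c[...,0]/-c[...,2], s.P['cy']-s.f*c[...,1]/-c[...,2]],-1)
    def crop(s,tag,u0,u1,v0,v1,k):
        cv2.imwrite(f'pics/{tag}.png',cv2.resize(s.im[v0:v1,u0:u1],None,fx=k,fy=k,interpolation=cv2.INTER_CUBIC))
E
python3 - <<'E'
from h import *
c=Cam('top'); s=Cam('side')
c.crop('t1',140,540,70,320,2)
np.set_printoptions(precision=4,suppress=True)
C=c.cloud()
hsv=cv2.cvtColor(c.im,cv2.COLOR_BGR2HSV)
print('bench z',np.median(C[300:330,150:250,2]))
for n,(u,v) in dict(tray=(285,185),disc=(301,169),pad=(198,225),jar=(363,116),bin=(225,170),mug=(163,178),knob=(443,188),red=(380,190)).items(): print(n,C[v,u],hsv[v,u],c.im[v,u])
for (u,v) in [(232,226),(269,226),(303,226),(340,228)]: print('s',C[v,u],hsv[v,u])
E
```

```text
bench z 0.0005066712685409813
tray [0.5557 0.09   0.1401] [118  23 132] [132 121 120]
disc [0.6012 0.0399 0.1556] [ 19 162 145] [ 53 111 145]
pad [0.44   0.3999 0.0004] [120  17  15] [15 14 14]
jar [ 0.7792 -0.1546  0.0774] [ 36  21 198] [182 198 195]
bin [0.6228 0.3066 0.0079] [110 193 172] [172  87  42]
mug [0.5998 0.5158 0.0055] [107  10 173] [173 169 166]
knob [ 0.5315 -0.3626  0.2226] [135  28  18] [18 16 17]
red [ 0.5421 -0.2052  0.0629] [20 13 60] [57 59 60]
s [0.4348 0.2762 0.0386] [115  20 164]
s [0.4328 0.1561 0.0363] [114  22 166]
s [0.4309 0.0454 0.0338] [114  22 165]
s [ 0.4223 -0.0753  0.034 ] [115  20 165]
```

View pics/t1.png

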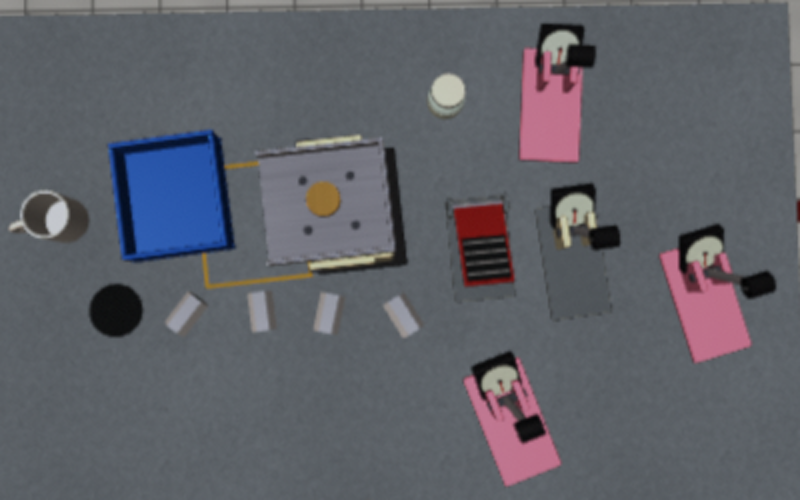

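```bash
cat > m1.py <<'E'
from h import *
np.set_printoptions(precision=4,suppress=True)
c=Cam('top')
hsv=cv2.cvtColor(c.im,cv2.COLOR_BGR2HSV); C=c.cloud()
def blobs(m,a=8):
    n,l,st,ce=cv2.connectedComponentsWithStats(m.astype(np.uint8)); return [(ce[i],st[i,4],l==i) for i in range(1,n) if st[i,4]>=a]
H,S,V=hsv[...,0],hsv[...,1],hsv[...,2]
roi=np.zeros((400,640),bool); roi[75:320,100:535]=1
print('disc');
for ce,a,_ in blobs((abs(H.astype(int)-19)<6)&(S>110)&roi&(C[...,2]>.005)): print(ce,a,c.plane(*ce,.153),C[int(ce[1]),int(ce[0])])
print('samples')
for ce,a,m in blobs((V>130)&(S<40)&roi&(np.arange(400)[:,None]>210)&(np.arange(640)<360)&(C[...,2]>.01),40):
    v,u=np.nonzero(m); P=c.plane(u,v,.036)[:,:2]; r=cv2.minAreaRect((P*1000).astype(np.float32)); w,vec=np.linalg.eigh(np.cov((P-P.mean(0)).T))
    print(a,c.plane(*ce,.036),r,np.degrees(np.arctan2(vec[1,1],vec[0,1])))
print('bin')
m=(abs(H.astype(int)-112)<8)&(S>120)&roi
for ce,a,mm in blobs(m,500):
    cnt=max(cv2.findContours(mm.astype(np.uint8),0,2)[0],key=len)[:,0]
    P=c.plane(cnt[:,0],cnt[:,1],.07)[:,:2]; print(cv2.minAreaRect((P*1000).astype(np.float32)))
print('pad')
for ce,a,mm in blobs((V<45)&roi&(np.arange(640)<230),100): print(ce,a,c.plane(*ce,.004))
print('ports')
for ce,a,mm in blobs((V<95)&roi&(C[...,2]>.12)&(C[...,2]<.15)&(np.arange(640)>272)&(np.arange(640)<333)&(np.arange(400)[:,None]>150)&(np.arange(400)[:,None]<193),3): print(ce,a,c.plane(*ce,.135))
print('yellow')
for ce,a,mm in blobs((abs(H.astype(int)-18)<8)&(S>90)&roi&(C[...,2]<.02),5):
    v,u=np.nonzero(mm); P=c.plane(u,v,0.);print(a,P.min(0),P.max(0))
print('red')
for ce,a,mm in blobs(((H<8)|(H>172))&(S>180)&roi,20): print(ce,a,C[int(ce[1]),int(ce[0])])
E
python3 m1.py
```

```text
disc
[301.2108 169.1659] 223 [0.6011 0.0395 0.153 ] [0.6017 0.0402 0.1525]
samples
153 [0.4341 0.2812 0.036 ] ((434.5124816894531, 281.2341613769531), (26.24262809753418, 62.878456115722656), 52.53358840942383) 142.13047357796202
162 [0.4343 0.1571 0.036 ] ((433.9299011230469, 157.16163635253906), (63.052974700927734, 27.02105712890625), 5.786933898925781) -173.7651366902221
170 [0.43   0.0467 0.036 ] ((429.6143798828125, 46.78987503051758), (28.184200286865234, 63.17674255371094), 77.92504119873047) 168.26372237831535
180 [ 0.4223 -0.0759  0.036 ] ((422.01385498046875, -75.98687744140625), (63.529151916503906, 29.89749526977539), 30.606998443603516) -149.41990381232407
bin
((622.5093383789062, 290.03155517578125), (194.62989807128906, 180.54425048828125), 6.843671798706055)
pad
[201.8977 170.2727] 176 [0.6238 0.3855 0.004 ]
[197.6205 224.7685] 527 [0.4408 0.4    0.004 ]
ports
[314.6154 157.3846] 13 [ 0.6389 -0.0003  0.135 ]
[290.7333 159.8   ] 15 [0.6328 0.0724 0.135 ]
[317.5    182.2857] 14 [ 0.5628 -0.0079  0.135 ]
[293.6 184.6] 15 [0.557  0.0646 0.135 ]
yellow
32 [0.6796 0.1629 0.    ] [0.6864 0.2171 0.    ]
143 [0.4772 0.0739 0.    ] [0.5317 0.2554 0.    ]
red
[379.5912 181.232 ] 362 [ 0.5728 -0.2046  0.0466]
[382.3922 209.4118] 51 [ 0.4802 -0.2071  0.0879]
```

```bash
cat > go.py <<'E'
import sys
from h import *
def go(x,y,z,yaw,tip=True):
    s=ctrl.sense(); Rt=q2R(s['tcp_rot']); p=np.array(s['eef_pos'])
    t=np.array([x,y,z]); sh=Rt.T@(t-p)/.04
    Rg=np.array([[np.cos(yaw),np.sin(yaw),0],[np.sin(yaw),-np.cos(yaw),0],[0,0,-1.]])
    rv=R.from_matrix(Rt.T@Rg).as_rotvec(); tr=np.degrees(rv)/8
    n=max(np.linalg.norm(t-p)/.0625,np.degrees(np.linalg.norm(rv))/10.7)
    print('shift',np.round(sh,2),'turn',np.round(tr,2),'rows',np.round(n,1),'t',round(s['time_s'],2),'w',round(float(s['gripper_width']),3),'pos',np.round(p,4),'F',np.round(s['ft_force'],1))
if __name__=='__main__': go(*map(float,sys.argv[1:5]))
E
python3 go.py 0.54 0.035 0.33 0.09; python3 -c "
from h import *
p=camera_params('wrist');s=ctrl.sense();print((q2R(s['tcp_rot']).T@q2R(p['attitude'])).round(3), q2R(s['tcp_rot']).T@(p['position']-s['eef_pos']))"
```

```text
shift [12.26 11.15 -0.65] turn [ 0.    0.   -3.31] rows 10.6 t 0.3 w 0.999 pos [0.2452 0.6288 0.3036] F [ 0.3 -0.4 -0.1]
[[ 0.     0.952  0.306]
 [ 1.    -0.     0.   ]
 [ 0.     0.306 -0.952]] [ 0.07875462 -0.00068486 -0.07015218]
```

```bash
python3 -m crank '[12.26,11.15,-0.65,0,0,-3.31,1,12.26,11.15,-0.65,0,0,-3.31,1,12.26,11.15,-0.65,0,0,-3.31,1,12.26,11.15,-0.65,0,0,-3.31,1,12.26,11.15,-0.65,0,0,-3.31,1,12.26,11.15,-0.65,0,0,-3.31,1,12.26,11.15,-0.65,0,0,-3.31,1,12.26,11.15,-0.65,0,0,-3.31,1,12.26,11.15,-0.65,0,0,-3.31,1,12.26,11.15,-0.65,0,0,-3.31,1]'; python3 go.py 0.54 0.035 0.33 0.09
```

```text
time_s: 1.55
eef_pos: [0.5236, 0.0676, 0.3289]
tcp_rot: [-0.0, 0.999, 0.045, 0.0]
ft_force: [2.5, 1.2, -0.3]
gripper_width: 0.997
shift [ 0.34  0.85 -0.03] turn [-0.   -0.01  0.  ] rows 0.6 t 1.55 w 0.997 pos [0.5236 0.0676 0.3289] F [ 2.5  1.2 -0.3]
```

```bash
python3 -m crank '[0.34,0.85,-0.03,0,0,0,1,0.34,0.85,-0.03,0,0,0,1,0.34,0.85,-0.03,0,0,0,1]'
python3 - <<'E'
from h import *
c=Cam('wrist','w1'); np.set_printoptions(precision=4,suppress=True)
H,S,V=[a.astype(int) for a in cv2.split(cv2.cvtColor(c.im,cv2.COLOR_BGR2HSV))]
def bl(m,z,a,b):
    n,l,st,ce=cv2.connectedComponentsWithStats(m.astype(np.uint8))
    for i in range(1,n):
        if a<=st[i,4]<=b: print(ce[i],st[i,2:],c.plane(*ce[i],z))
print('disc');bl((abs(H-19)<6)&(S>110),.153,500,1e5)
print('dark');bl(V<70,.135,30,900)
E
```

```text
time_s: 1.92
eef_pos: [0.5395, 0.0369, 0.3295]
tcp_rot: [-0.0, 0.999, 0.045, -0.0]
ft_force: [-0.6, -0.0, -0.4]
gripper_width: 1.003
disc
[329.912  116.6682] [  65   67 3388] [0.6047 0.0392 0.153 ]
dark
[213.1517  11.7103] [ 29   8 145] [0.6725 0.1343 0.135 ]
[485.8569 144.6902] [ 36 122 510] [ 0.5926 -0.0965  0.135 ]
[571.8396 123.6471] [ 19  26 187] [ 0.6163 -0.1639  0.135 ]
[587.3816 187.2711] [ 26 103 380] [ 0.5635 -0.1964  0.135 ]
[632.5729 164.1017] [ 17  26 295] [ 0.5875 -0.2283  0.135 ]
[153. 208.] [ 9  7 49] [0.5086 0.1924 0.135 ]
[405.629  215.8522] [ 75   9 345] [ 0.5218 -0.0391  0.135 ]
[570.4746 259.4407] [ 7 17 59] [ 0.4914 -0.2055  0.135 ]
```

View pics/w1.png

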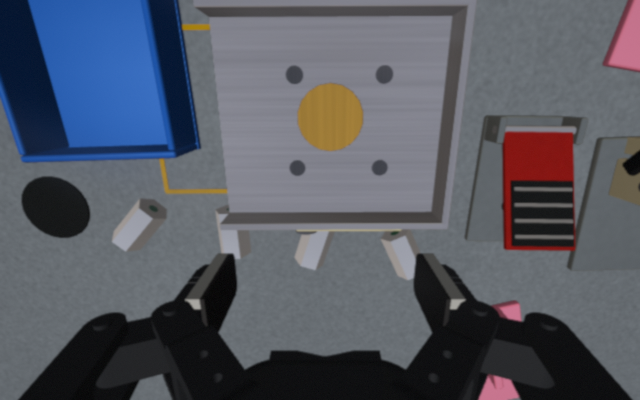

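```bash
cat > ports.py <<'E'
from h import *
c=Cam('wrist'); np.set_printoptions(precision=4,suppress=True)
H,S,V=[a.astype(int) for a in cv2.split(cv2.cvtColor(c.im,cv2.COLOR_BGR2HSV))]
ref=[(294,74),(384,74),(297,167),(379,167)];L=np.array([[38,26],[38,-46],[-38,26],[-38,-46]])/1000
W=[]
for u,v in ref:
    w=V[v-14:v+15,u-14:u+15]; m=w<(w.max()+w.min())/2; y,x=np.nonzero(m); W.append(c.plane(u-14+x.mean(),v-14+y.mean(),.135)[:2])
W=np.array(W);print(W)
d=W-W.mean(0);l=L-L.mean(0); yaw=np.arctan2((l[:,0]*d[:,1]-l[:,1]*d[:,0]).sum(),(l*d).sum()); sc=np.linalg.norm(d)/np.linalg.norm(l)
Rm=np.array([[np.cos(yaw),-np.sin(yaw)],[np.sin(yaw),np.cos(yaw)]]); o=W.mean(0)-Rm@L.mean(0)
print('yaw',yaw,'scale',sc,'origin',o,'catch',o+Rm@[0,.128]); print('resid',d-l@Rm.T*sc)
E
python3 ports.py; python3 go.py 0.603 0.0395 0.30 0.09
```

```text
[[ 0.6338  0.0706]
 [ 0.6405 -0.0012]
 [ 0.5581  0.0634]
 [ 0.565  -0.0084]]
yaw 0.09445636875711941 scale 1.0002757989680318 origin [0.5984 0.041 ] catch [0.5863 0.1685]
resid [[ 0.      0.0001]
 [-0.0001 -0.0001]
 [ 0.      0.    ]
 [ 0.0001 -0.    ]]
shift [1.59 0.1  0.74] turn [-0.   -0.    0.01] rows 1.1 t 2.02 w 0.998 pos [0.5393 0.0376 0.3297] F [ 1.2 -0.4  0.2]
```

```bash
python3 - <<'E'
from h import *
s=ctrl.sense();c=Cam('wrist');P=(c.cloud()-s['eef_pos'])@q2R(s['tcp_rot']); np.set_printoptions(precision=4,suppress=True)
for (u,v) in [(232,260),(225,275),(420,260),(430,280),(200,300)]: print(u,v,P[v,u])
m=np.zeros((400,640),bool);m[240:330,170:480]=1;m&=(P[...,2]<.12)&(P[...,2]>0);Q=P[m];print(Q[:,2].max(),np.percentile(Q[:,2],[90,99]))
E
python3 -m crank '[1.6,0.1,1,0,0,0,1,1.6,0.1,2,0,0,0,1,1.6,0.1,2.9,0,0,0,1,1.6,0.1,2.9,0,0,0,1]'; python3 go.py 0.603 0.0395 0.213 0.09
```

```text
232 260 [ 0.0073 -0.0436  0.057 ]
225 275 [ 0.0064 -0.0434  0.0457]
420 260 [0.0096 0.0424 0.0529]
430 280 [0.0095 0.0418 0.0371]
200 300 [ 0.0114 -0.0443  0.0217]
0.06023457770049808 [0.0502 0.0577]
time_s: 2.58
eef_pos: [0.6021, 0.0391, 0.2109]
tcp_rot: [0.001, 0.999, 0.046, -0.003]
ft_force: [-0.2, 0.0, 0.8]
gripper_width: 1.0
shift [ 0.02 -0.01 -0.05] turn [0.01 0.04 0.01] rows 0.0 t 2.58 w 1.0 pos [0.6021 0.0391 0.2109] F [-0.2  0.   0.8]
```

```bash
python3 -m crank '[0,0,0.12,0,0,0,1,0,0,0.12,0,0,0,1,0,0,0.12,0,0,0,-1,0,0,0.12,0,0,0,-1,0,0,0.12,0,0,0,-1,0,0,0.12,0,0,0,-1]' 50
```

```text
time_s: 3.32
eef_pos: [0.6041, 0.0387, 0.2101]
tcp_rot: [-0.0, 0.999, 0.045, 0.001]
ft_force: [-1.4, 0.4, 6.2]
gripper_width: 0.584
```

```bash
python3 -m crank '[0,0,-1,0,0,0,-1,0,0,-2,0,0,0,-1,0,0,-2.5,0,0,0,-1,0,0,-2.5,0,0,0,-1]' 50
python3 - <<'E'
from h import *
c=Cam('wrist','w2')
E
python3 go.py 0.4408 0.4 0.31 0.09
```

```text
time_s: 3.82
eef_pos: [0.6041, 0.0388, 0.3102]
tcp_rot: [-0.001, 0.999, 0.045, 0.001]
ft_force: [-0.2, -1.0, -3.6]
gripper_width: 0.583
shift [-3.24 -9.36 -0.03] turn [-0.01 -0.    0.  ] rows 6.3 t 3.88 w 0.586 pos [0.6034 0.0387 0.3085] F [-0.4  0.3 -3.4]
```

View pics/w2.png

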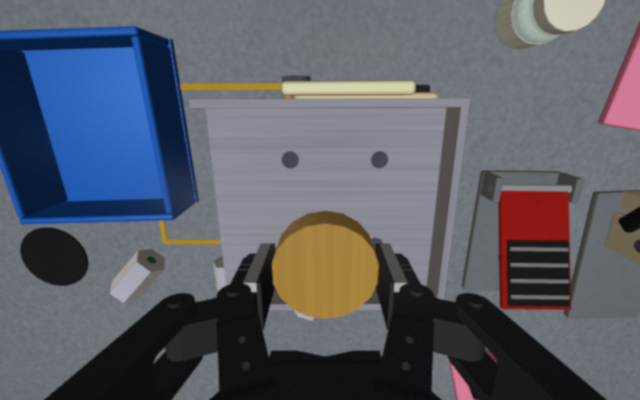

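```bash
python3 -m crank '[-3.24,-9.36,-0.03,0,0,0,-1,-3.24,-9.36,-0.03,0,0,0,-1,-3.24,-9.36,-0.03,0,0,0,-1,-3.24,-9.36,-0.03,0,0,0,-1,-3.24,-9.36,-0.03,0,0,0,-1,-3.24,-9.36,-0.03,0,0,0,-1,-3.24,-9.36,-0.03,0,0,0,-1,-3.24,-9.36,0.5,0,0,0,-1,-3.24,-9.36,1.5,0,0,0,-1,-3.24,-9.36,3,0,0,0,-1]'; python3 go.py 0.4408 0.4 0.083 0.09
```

```text
time_s: 5.12
eef_pos: [0.4412, 0.3998, 0.1879]
tcp_rot: [-0.001, 0.999, 0.045, 0.001]
ft_force: [0.6, 2.3, -3.5]
gripper_width: 0.586
shift [-0.01 -0.    2.62] turn [-0.01 -0.01  0.  ] rows 1.7 t 5.12 w 0.586 pos [0.4412 0.3998 0.1879] F [ 0.6  2.3 -3.5]
```

```bash
python3 -m crank '[0,0,1,0,0,0,-1,0,0,1.8,0,0,0,-1,0,0,2.3,0,0,0,-1,0,0,2.5,0,0,0,-1,0,0,2.6,0,0,0,-1,0,0,2.6,0,0,0,-1]'; python3 go.py 0.4408 0.4 0.080 0.09
```

```text
time_s: 5.88
eef_pos: [0.4411, 0.3999, 0.0851]
tcp_rot: [-0.0, 0.999, 0.045, 0.0]
ft_force: [0.5, -0.4, -3.7]
gripper_width: 0.583
shift [-0.01 -0.    0.13] turn [-0. -0.  0.] rows 0.1 t 5.88 w 0.583 pos [0.4411 0.3999 0.0851] F [ 0.5 -0.4 -3.7]
```

```bash
python3 -m crank '[0,0,0.1,0,0,0,-1,0,0,0.1,0,0,0,-1,0,0,0.2,0,0,0,-1,0,0,0.2,0,0,0,-1]'
```

```text
time_s: 6.38
eef_pos: [0.4411, 0.4003, 0.0791]
tcp_rot: [-0.001, 0.999, 0.046, 0.001]
ft_force: [-6.2, -3.1, 17.2]
gripper_width: 0.582
```

```bash
python3 -m crank '[0,0,-0.08,0,0,0,-1,0,0,-0.08,0,0,0,0.5,0,0,-0.08,0,0,0,0.8,0,0,-0.3,0,0,0,1,0,0,-1.5,0,0,0,1,0,0,-3,0,0,0,1,0,0,-4.5,0,0,0,1,0,0,-5,0,0,0,1,0,0,-5,0,0,0,1]'
python3 - <<'E'
from h import *
c=Cam('wrist','w3'); np.set_printoptions(precision=4,suppress=True)
H,S,V=[a.astype(int) for a in cv2.split(cv2.cvtColor(c.im,cv2.COLOR_BGR2HSV))]
m=(abs(H-19)<6)&(S>110)
n,l,st,ce=cv2.connectedComponentsWithStats(m.astype(np.uint8)); i=1+st[1:,4].argmax(); print(ce[i],c.plane(*ce[i],.022))
t=Cam('top','t3')
E
```

```text
time_s: 7.5
eef_pos: [0.4413, 0.4004, 0.2797]
tcp_rot: [-0.002, 0.999, 0.045, 0.001]
ft_force: [-0.1, -0.2, -0.2]
gripper_width: 1.004
[325.9868 173.5792] [0.4425 0.4007 0.022 ]
```

View pics/w3.png

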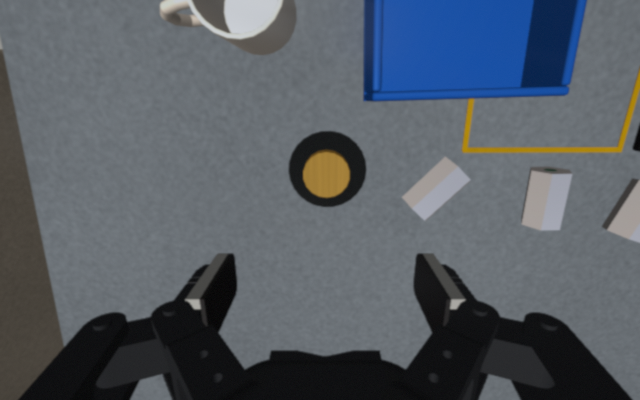

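```bash
python3 go.py 0.54 0.32 0.34 0.09
```

```text
shift [ 2.29  2.2  -1.59] turn [0. 0. 0.] rows 2.3 t 7.6 w 0.996 pos [0.4406 0.3995 0.2766] F [ 0.1 -0.5 -0.2]
```

```bash
python3 -m crank '[2.3,2.2,-1.6,0,0,0,1,2.3,2.2,-1.6,0,0,0,1,2.3,2.2,-1.6,0,0,0,1,2.3,2.2,-1.6,0,0,0,1,2.3,2.2,-1.6,0,0,0,1]'
cat > bin.py <<'E'
from h import *
np.set_printoptions(precision=4,suppress=True)
c=Cam('wrist','bin_%d'%int(ctrl.sense()['time_s']*100))
H,S,V=[a.astype(int) for a in cv2.split(cv2.cvtColor(c.im,cv2.COLOR_BGR2HSV))]
C=c.cloud()
m=(abs(H-112)<10)&(S>100)&(abs(C[...,2]-.07)<.004)
m=cv2.morphologyEx(m.astype(np.uint8),cv2.MORPH_OPEN,np.ones((2,2)))
cv2.imwrite('pics/mask.png',m*255)
v,u=np.nonzero(m); P=c.plane(u,v,.07)[:,:2]
r=cv2.minAreaRect((P*1000).astype(np.float32)); print(r, len(u)); print(cv2.boxPoints(r))
E
python3 bin.py; ls pics
```

```text
time_s: 8.22
eef_pos: [0.5396, 0.3208, 0.3391]
tcp_rot: [0.001, 0.999, 0.045, -0.001]
ft_force: [-1.1, -0.3, 0.1]
gripper_width: 0.996
((621.9920654296875, 293.9200439453125), (181.74148559570312, 168.68446350097656), 6.888815879821777) 3758
[[521.6611 366.7541]
 [541.8936 199.2874]
 [722.3231 221.086 ]
 [702.0905 388.5527]]
bin_822.png
mask.png
side0.npy
side0.png
t1.png
t3.png
top0.npy
top0.png
w1.png
w2.png
w3.png
wrist0.npy
wrist0.png
```

```bash
cd pics; python3 -c "
import cv2,numpy as np
a=cv2.imread('bin_822.png');m=cv2.imread('mask.png');a[m[...,0]>0]=(0,255,255);cv2.imwrite('ov1.png',a)"
```

```text
(no output)
```

View pics/ov1.png

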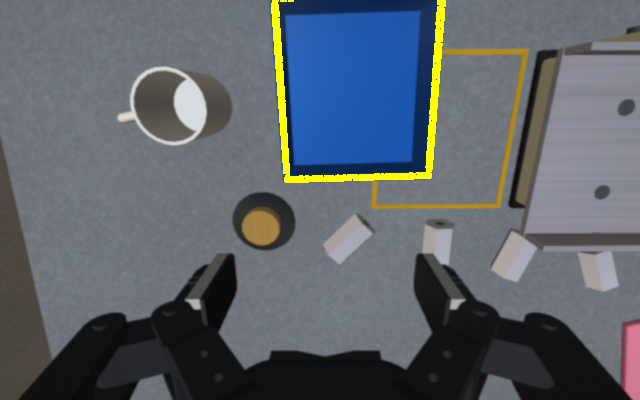

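```bash
python3 go.py 0.6164 0.3748 0.20 0.12
```

```text
shift [ 2.05 -1.17  3.48] turn [ 0.01  0.01 -0.21] rows 2.7 t 8.28 w 1.0 pos [0.5395 0.321  0.3394] F [-0.4  0.2  0. ]
```

```bash
python3 -m crank '[2.05,-1.17,1.5,0,0,-0.21,1,2.05,-1.17,2.5,0,0,-0.21,1,2.05,-1.17,3.48,0,0,-0.21,1,2.05,-1.17,3.48,0,0,-0.21,1,2.05,-1.17,4.5,0,0,-0.21,1,2.05,-1.17,5.3,0,0,-0.21,1,2.05,-1.17,5.5,0,0,-0.21,1,2.05,-1.17,5.5,0,0,-0.21,1]'; python3 go.py 0.6164 0.3748 0.120 0.12
```

```text
time_s: 9.28
eef_pos: [0.6182, 0.3753, 0.1229]
tcp_rot: [-0.0, 0.998, 0.06, 0.001]
ft_force: [0.3, 0.1, 0.7]
gripper_width: 0.998
shift [-0.05  0.01  0.07] turn [-0.01 -0.01  0.  ] rows 0.1 t 9.28 w 0.998 pos [0.6182 0.3753 0.1229] F [0.3 0.1 0.7]
```

Pinch the wall.

```bash
python3 -m crank '[-0.05,0.01,0.07,0,0,0,1,-0.05,0.01,0.07,0,0,0,-0.5,-0.05,0.01,0.07,0,0,0,-0.8,-0.05,0.01,0.07,0,0,0,-1,-0.05,0.01,0.07,0,0,0,-1,-0.05,0.01,0.07,0,0,0,-1,-0.05,0.01,0.07,0,0,0,-1,-0.05,0.01,0.07,0,0,0,-1]' 80; python3 go.py 0.5787 0.2491 0.125 0.0945;  python3 bin.py
```

```text
time_s: 10.28
eef_pos: [0.6161, 0.3741, 0.1183]
tcp_rot: [-0.0, 0.998, 0.06, 0.0]
ft_force: [-0.1, 0.4, 3.1]
gripper_width: 0.074
shift [-1.3   2.99 -0.17] turn [-0.   -0.    0.18] rows 2.1 t 10.28 w 0.074 pos [0.6161 0.3741 0.1183] F [-0.1  0.4  3.1]
((638.8937377929688, 298.0367126464844), (162.53369140625, 164.7662811279297), 6.882051944732666) 13127
[[548.3408 370.0884]
 [568.084  206.5093]
 [729.4467 225.985 ]
 [709.7034 389.5641]]
```

```bash
python3 -m crank '[0,0,-0.2,0,0,0,-1,0,0,-0.35,0,0,0,-1,-0.3,0.7,-0.35,0,0,0.05,-1,-0.6,1.4,-0.35,0,0,0.1,-1,-0.9,2.1,-0.35,0,0,0.15,-1,-1.15,2.65,-0.35,0,0,0.18,-1,-1.3,2.99,-0.35,0,0,0.18,-1,-1.3,2.99,-0.35,0,0,0.18,-1,-1.3,2.99,-0.35,0,0,0.18,-1]'
python3 - <<'E'
from h import *
Cam('side').crop('s4',180,440,120,260,3); Cam('top').crop('t4',140,390,100,260,3)
E
```

```text
time_s: 11.45
eef_pos: [0.5791, 0.2496, 0.1322]
tcp_rot: [-0.0, 0.999, 0.047, 0.0]
ft_force: [-0.3, 0.7, -3.5]
gripper_width: 0.075
```

View pics/s4.png

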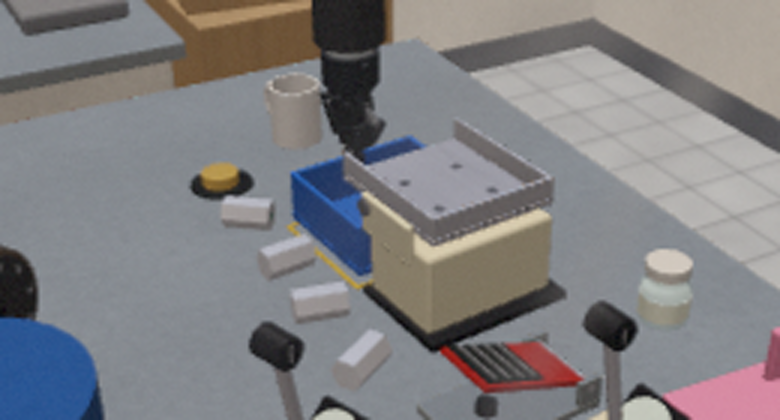

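View pics/t4.png

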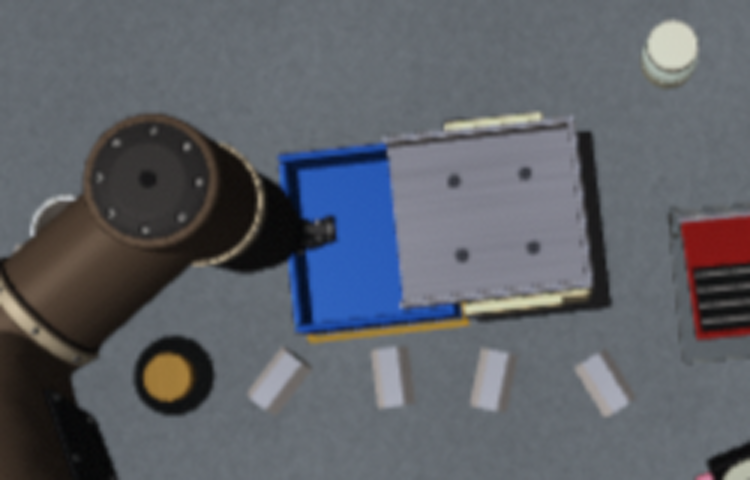

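```bash
python3 -m crank '[0,0,0.15,0,0,0,-1,0,0,0.3,0,0,0,-1,0,0,0.35,0,0,0,-1,0,0,0.35,0,0,0,-1,0,0,0.35,0,0,0,-0.7,0,0,0.35,0,0,0,-0.2,0,0,0.35,0,0,0,0.5,0,0,0.2,0,0,0,1,0,0,-0.5,0,0,0,1,0,0,-1.5,0,0,0,1]'; python3 -m crank '[0,0,-1.5,0,0,0,1,0,0,-3,0,0,0,1,0,0,-3.8,0,0,0,1,0,0,-3.8,0,0,0,1]'; python3 go.py 0.5 0.25 0.33 0.0945
```

```text
time_s: 12.8
eef_pos: [0.5782, 0.2486, 0.1921]
tcp_rot: [0.001, 0.999, 0.047, -0.001]
ft_force: [0.5, 0.4, 1.1]
gripper_width: 0.998
time_s: 13.3
eef_pos: [0.5794, 0.2493, 0.3481]
tcp_rot: [-0.002, 0.999, 0.047, 0.003]
ft_force: [0.3, 0.2, -0.5]
gripper_width: 1.001
shift [-1.98 -0.2   0.44] turn [-0.02 -0.04  0.  ] rows 1.3 t 13.3 w 1.001 pos [0.5794 0.2493 0.3481] F [ 0.3  0.2 -0.5]
```

```bash
python3 -m crank '[-2.2,1,0.3,0,0,0,1,-2.2,1,0.3,0,0,0,1,-2.2,1,0.3,0,0,0,1,-2.2,1,0.3,0,0,0,1]'; python3 bin.py; ls -t pics/bin* | head -1
```

```text
time_s: 13.8
eef_pos: [0.4951, 0.201, 0.332]
tcp_rot: [-0.0, 0.999, 0.047, 0.0]
ft_force: [0.1, 0.4, -1.0]
gripper_width: 0.999
((577.3522338867188, 182.11541748046875), (173.79449462890625, 139.74656677246094), 5.459979057312012) 2290
[[484.2007 243.4034]
 [497.4977 104.2908]
 [670.5037 120.8275]
 [657.2067 259.94  ]]
pics/bin_1380.png
```

View pics/bin_1380.png

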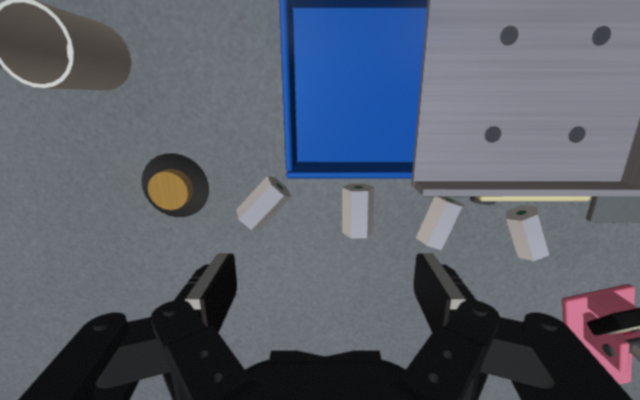

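```bash
cat > smp.py <<'E'
from h import *
np.set_printoptions(precision=4,suppress=True)
c=Cam('wrist');C=c.cloud()
H,S,V=[a.astype(int) for a in cv2.split(cv2.cvtColor(c.im,cv2.COLOR_BGR2HSV))]
m=((C[...,2]>.015)&(C[...,2]<.045)&(S<60)&(V>70)&(C[...,0]<.475)&(C[...,0]>.38)).astype(np.uint8); m[255:]=0
m=cv2.morphologyEx(m,cv2.MORPH_OPEN,np.ones((3,3)))
n,l,st,ce=cv2.connectedComponentsWithStats(m)
for i in range(1,n):
    if st[i,4]<200: continue
    k=l==i; v,u=np.nonzero(k)
    t=k&(V>np.percentile(V[k],80)-22); v,u=np.nonzero(t)
    P=c.plane(u,v,.036)[:,:2]; r=cv2.minAreaRect((P*1000).astype(np.float32))
    w,e=np.linalg.eigh(np.cov(P.T)); a=np.arctan2(e[1,1],e[0,1]); a=(a+np.pi/2)%np.pi-np.pi/2
    print(ce[i],st[i,4],len(u),'mean',P.mean(0),'rect',np.round(r[0],1),np.round(r[1],1),'yaw',a, 'deg',np.degrees(a), r[2])
E
python3 smp.py
```

```text
[261.5176 204.1291] 1588 1125 mean [0.4392 0.2806] rect [439.3 280.5] [30.5 66.9] yaw -0.6093608223400491 deg -34.91380332070598 51.87046432495117
[357.1958 211.4209] 1542 1096 mean [0.4379 0.1579] rect [437.5 157.7] [64.5 30.2] yaw 0.1653371823917169 deg 9.47312274763009 6.475168228149414
[438.382  221.9532] 1453 1304 mean [0.4347 0.0495] rect [434.   49.8] [38.1 64.7] yaw -0.1504350993348904 deg -8.619296282520517 77.03837585449219
[527.4944 232.7426] 1418 1088 mean [ 0.4275 -0.0716] rect [426.1 -71.8] [69.4 36.7] yaw 0.7750437185580878 deg 44.40673401150363 31.238113403320312
```

```bash
python3 go.py 0.4365 0.158 0.15 0.108
```

```text
shift [-1.57  0.94  4.54] turn [ 0.   0.  -0.1] rows 3.1 t 13.9 w 1.0 pos [0.4954 0.2012 0.3317] F [-0.1  0.2  0.2]
```

```bash
python3 -m crank '[-1.57,0.94,1,0,0,-0.1,0.6,-1.57,0.94,2,0,0,-0.1,0.6,-1.57,0.94,3.5,0,0,-0.1,0.6,-1.57,0.94,4.8,0,0,-0.1,0.6,-1.57,0.94,5.7,0,0,-0.1,0.6,-1.57,0.94,6.1,0,0,-0.1,0.6,-1.57,0.94,6.2,0,0,-0.1,0.6,-1.57,0.94,6.2,0,0,-0.1,0.6]' 50; python3 -m crank '[0,0,0,0,0,0,-1,0,0,0,0,0,0,-1,0,0,0,0,0,0,-1,0,0,0,0,0,0,-1,0,0,0,0,0,0,-1]' 50; python3 -c "
from h import *
Cam('wrist','w5')"; python3 go.py 0.4365 0.158 0.32 0.0945
```

```text
time_s: 14.9
eef_pos: [0.4363, 0.1578, 0.084]
tcp_rot: [0.0, 0.999, 0.054, -0.0]
ft_force: [-0.9, 0.5, -0.1]
gripper_width: 0.802
time_s: 15.52
eef_pos: [0.4361, 0.1577, 0.0852]
tcp_rot: [-0.0, 0.999, 0.054, 0.001]
ft_force: [-1.7, -1.1, 7.7]
gripper_width: 0.454
shift [ 0.02 -0.01 -5.87] turn [-0.01 -0.01  0.1 ] rows 3.8 t 15.57 w 0.457 pos [0.4361 0.1577 0.0852] F [-1.8 -1.2  7.3]
```

View pics/w5.png

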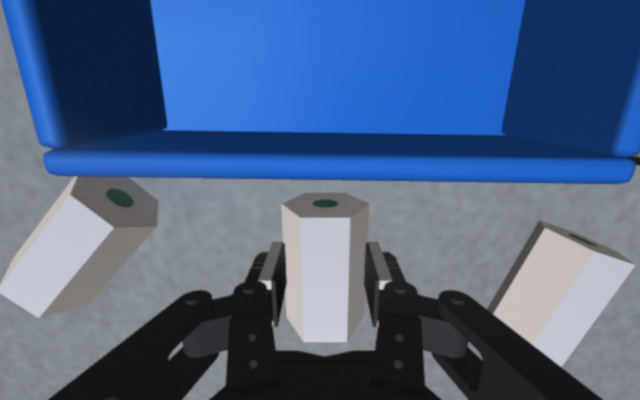

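```bash
python3 -m crank '[0,0,-1.5,0,0,0,-1,0,0,-3,0,0,0,-1,0,0,-4.5,0,0,0,-1,0,0,-5.8,0,0,0,-1,0,0,-5.8,0,0,0,-1]'; python3 go.py 0.6395 -0.0012 0.32 0.0945
```

```text
time_s: 16.2
eef_pos: [0.437, 0.1583, 0.3208]
tcp_rot: [-0.003, 0.999, 0.054, 0.004]
ft_force: [-0.4, 0.6, -2.7]
gripper_width: 0.456
shift [4.6  4.51 0.03] turn [-0.04 -0.06  0.1 ] rows 4.1 t 16.2 w 0.456 pos [0.437  0.1583 0.3208] F [-0.4  0.6 -2.7]
```

```bash
python3 -m crank '[4.6,4.51,0,0,0,0.1,-1,4.6,4.51,0,0,0,0.1,-1,4.6,4.51,0,0,0,0.1,-1,4.6,4.51,0,0,0,0.1,-1,4.6,4.51,0,0,0,0.1,-1,4.6,4.51,0.3,0,0,0.1,-1,4.6,4.51,1.2,0,0,0.1,-1,4.6,4.51,1.9,0,0,0.1,-1,4.6,4.51,2.3,0,0,0.1,-1,4.6,4.51,2.3,0,0,0.1,-1]'; python3 go.py 0.6395 -0.0012 0.22 0.0945
```

```text
time_s: 17.45
eef_pos: [0.6373, -0.0013, 0.223]
tcp_rot: [0.0, 0.999, 0.048, -0.001]
ft_force: [0.7, 0.1, -1.3]
gripper_width: 0.454
shift [0.06 0.   0.08] turn [0.   0.01 0.01] rows 0.1 t 17.45 w 0.454 pos [ 0.6373 -0.0013  0.223 ] F [ 0.7  0.1 -1.3]
```

```bash
python3 -m crank '[0.06,0,0,0,0,0,-1,0.06,0,0.06,0,0,0,-1,0.06,0,0.06,0,0,0,-1]'
```

```text
time_s: 17.82
eef_pos: [0.6407, -0.0017, 0.222]
tcp_rot: [-0.0, 0.999, 0.047, 0.0]
ft_force: [0.2, -0.1, -1.5]
gripper_width: 0.457
```

```bash
python3 -m crank '[0,0,0.05,0,0,0,-1,0,0,0.05,0,0,0,-1]';python3 -m crank '[0,0,0.04,0,0,0,-1,0,0,0.04,0,0,0,-1]'
```

```text
time_s: 18.08
eef_pos: [0.6409, -0.0018, 0.2203]
tcp_rot: [0.0, 0.999, 0.047, 0.0]
ft_force: [-1.6, -0.5, 3.4]
gripper_width: 0.456
time_s: 18.32
eef_pos: [0.6409, -0.0018, 0.2202]
tcp_rot: [0.0, 0.999, 0.048, 0.001]
ft_force: [-6.2, 1.1, 11.7]
gripper_width: 0.456
```

```bash
python3 -m crank '[0,0,-0.04,0,0,0,-1,0,0,-0.04,0,0,0,0.1,0,0,-0.04,0,0,0,0.25,0,0,-0.04,0,0,0,0.25,0,0,-0.7,0,0,0,0.25,0,0,-1.5,0,0,0,0.25,0,0,-2.5,0,0,0,0.3,0,0,-2.5,0,0,0,0.3]'; python3 -c "
from h import *
Cam('wrist','w6')"; python3 go.py 0.433 0.0495 0.32 -0.218
```

```text
time_s: 19.32
eef_pos: [0.642, -0.0017, 0.3218]
tcp_rot: [-0.0, 0.999, 0.047, 0.003]
ft_force: [0.1, -0.7, -0.9]
gripper_width: 0.647
shift [-5.06 -1.76 -0.03] turn [-0.01 -0.02  2.24] rows 3.4 t 19.38 w 0.651 pos [ 0.6411 -0.0016  0.3195] F [ 0.5  0.  -0.8]
```

View pics/w6.png

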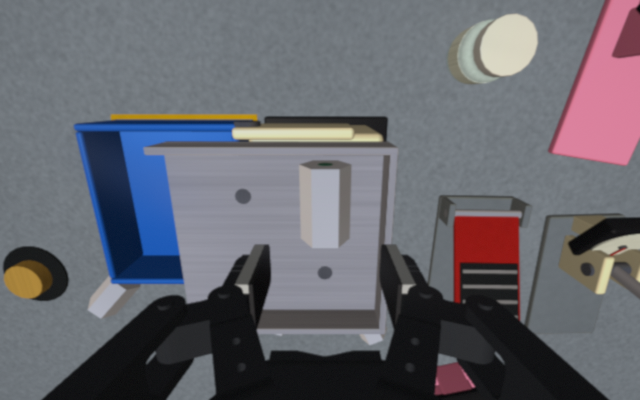

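```bash
python3 -m crank '[-5.06,-1.76,0,0,0,2.24,0.6,-5.06,-1.76,0,0,0,2.24,0.6,-5.06,-1.76,0,0,0,2.24,0.6,-5.06,-1.76,0.5,0,0,2.24,0.6,-5.06,-1.76,1.8,0,0,2.24,0.6,-5.06,-1.76,3.3,0,0,2.24,0.6,-5.06,-1.76,4.6,0,0,2.24,0.6,-5.06,-1.76,5.5,0,0,2.24,0.6,-5.06,-1.76,5.9,0,0,2.24,0.6,-5.06,-1.76,5.9,0,0,2.24,0.6]'; python3 -c "
from h import *
Cam('wrist','w7')"
```

```text
time_s: 20.62
eef_pos: [0.4312, 0.0485, 0.0804]
tcp_rot: [0.001, 0.994, -0.109, -0.002]
ft_force: [0.6, -0.0, 1.1]
gripper_width: 0.8
```

View pics/w7.png

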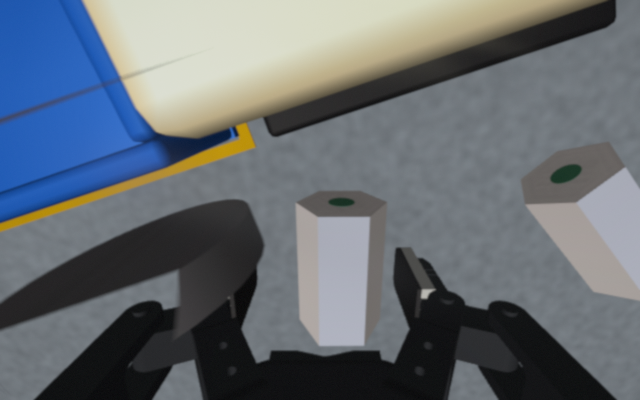

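```bash
python3 -m crank '[0,0,-0.04,0,0,0,-1,0,0,-0.04,0,0,0,-1,0,0,-0.04,0,0,0,-1,0,0,-0.04,0,0,0,-1,0,0,-0.04,0,0,0,-1]' 50; python3 -m crank '[0,0,-1.5,0,0,0,-1,0,0,-3,0,0,0,-1,0,0,-4.5,0,0,0,-1,0,0,-5.9,0,0,0,-1,0,0,-5.9,0,0,0,-1]'; python3 go.py 0.565 -0.0084 0.32 0.0945
```

```text
time_s: 21.3
eef_pos: [0.4328, 0.0494, 0.085]
tcp_rot: [-0.001, 0.994, -0.109, 0.001]
ft_force: [-3.5, -0.7, 9.0]
gripper_width: 0.455
time_s: 21.92
eef_pos: [0.4339, 0.0498, 0.3249]
tcp_rot: [-0.003, 0.994, -0.109, 0.004]
ft_force: [0.3, 0.0, -2.2]
gripper_width: 0.454
shift [3.51 0.71 0.15] turn [-0.04 -0.07 -2.24] rows 2.3 t 21.93 w 0.454 pos [0.4339 0.0498 0.3249] F [ 0.3  0.  -2.2]
```

```bash
python3 -m crank '[3.5,0.7,0,0,0,-2.24,-1,3.5,0.7,0,0,0,-2.24,-1,3.5,0.7,0,0,0,-2.24,-1,3.5,0.7,0.3,0,0,-2.24,-1,3.5,0.7,1.3,0,0,-2.24,-1,3.5,0.7,2,0,0,-2.24,-1,3.5,0.7,2.35,0,0,-2.24,-1,3.5,0.7,2.4,0,0,-2.24,-1,3.5,0.7,2.4,0,0,-2.24,-1]'; python3 go.py 0.565 -0.0084 0.22 0.0945
```

```text
time_s: 23.05
eef_pos: [0.5634, -0.0082, 0.2245]
tcp_rot: [-0.0, 0.999, 0.047, 0.001]
ft_force: [-0.0, -1.1, -0.5]
gripper_width: 0.46
shift [0.04 0.01 0.11] turn [-0.   -0.01  0.  ] rows 0.1 t 23.05 w 0.46 pos [ 0.5634 -0.0082  0.2245] F [-0.  -1.1 -0.5]
```

```bash
python3 -m crank '[0.02,0,0.1,0,0,0,-1,0.02,0,0.1,0,0,0,-1,0.02,0,0.1,0,0,0,-1]'; python3 -m crank '[0,0,0.06,0,0,0,-1,0,0,0.06,0,0,0,-1]'
```

```text
time_s: 23.42
eef_pos: [0.5643, -0.0082, 0.2201]
tcp_rot: [-0.0, 0.999, 0.047, 0.001]
ft_force: [1.2, 0.4, 0.2]
gripper_width: 0.455
time_s: 23.68
eef_pos: [0.5643, -0.0083, 0.2199]
tcp_rot: [0.0, 0.999, 0.048, 0.001]
ft_force: [-7.5, 3.1, 18.3]
gripper_width: 0.454
```

Contact; release and go to sample 3.

```bash
python3 -m crank '[0,0,-0.07,0,0,0,-1,0,0,-0.07,0,0,0,0.1,0,0,-0.07,0,0,0,0.25,0,0,-0.07,0,0,0,0.25,0,0,-0.7,0,0,0,0.25,0,0,-1.5,0,0,0,0.25,0,0,-2.5,0,0,0,0.3,0,0,-2.5,0,0,0,0.3]';  python3 go.py 0.4255 -0.0718 0.32 0.541
```

```text
time_s: 24.68
eef_pos: [0.5653, -0.0082, 0.3206]
tcp_rot: [-0.0, 0.999, 0.047, 0.003]
ft_force: [-0.8, -0.1, -0.3]
gripper_width: 0.651
shift [-3.63  1.25 -0.01] turn [ 0.01 -0.04 -3.19] rows 2.5 t 24.68 w 0.651 pos [ 0.5653 -0.0082  0.3206] F [-0.8 -0.1 -0.3]
```

```bash
python3 -m crank '[-3.63,1.25,0,0,0,-3.19,0.6,-3.63,1.25,0,0,0,-3.19,0.6,-3.63,1.25,0,0,0,-3.19,0.6,-3.63,1.25,1.2,0,0,-3.19,0.6,-3.63,1.25,2.6,0,0,-3.19,0.6,-3.63,1.25,3.9,0,0,-3.19,0.6,-3.63,1.25,5,0,0,-3.19,0.6,-3.63,1.25,5.6,0,0,-3.19,0.6,-3.63,1.25,5.85,0,0,-3.19,0.6,-3.63,1.25,5.85,0,0,-3.19,0.6]'; python3 -c "
from h import *
Cam('wrist','w8')"
```

```text
time_s: 25.92
eef_pos: [0.4239, -0.0719, 0.0829]
tcp_rot: [0.0, 0.964, 0.267, -0.001]
ft_force: [-0.5, -0.1, -0.1]
gripper_width: 0.801
```

View pics/w8.png

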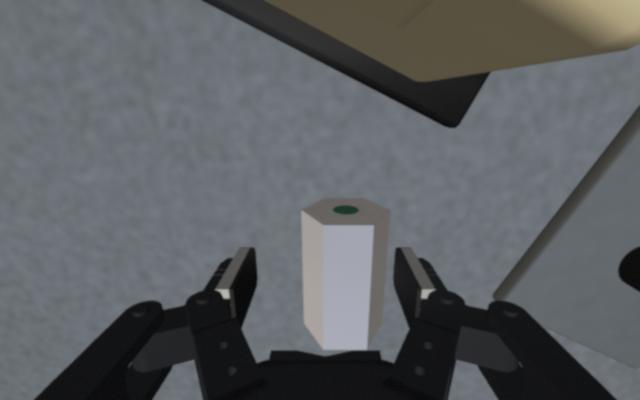

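```bash
python3 -m crank '[0,0.08,0,0,0,0,0.6,0,0.08,0,0,0,0,-1,0,0.08,0,0,0,0,-1,0,0.08,0,0,0,0,-1,0,0.08,0,0,0,0,-1,0,0.08,0,0,0,0,-1]' 50; python3 -m crank '[0,0,-1.5,0,0,0,-1,0,0,-3,0,0,0,-1,0,0,-4.5,0,0,0,-1,0,0,-5.9,0,0,0,-1,0,0,-5.9,0,0,0,-1]'; python3 go.py 0.6338 0.0706 0.32 0.0945
```

```text
time_s: 26.72
eef_pos: [0.4264, -0.0745, 0.0843]
tcp_rot: [0.0, 0.964, 0.267, 0.001]
ft_force: [-1.7, -0.7, 11.7]
gripper_width: 0.457
time_s: 27.35
eef_pos: [0.4271, -0.0744, 0.3237]
tcp_rot: [0.0, 0.964, 0.267, 0.005]
ft_force: [0.6, 0.3, -2.8]
gripper_width: 0.455
shift [ 6.29 -0.45  0.15] turn [ 0.01 -0.07  3.19] rows 4.0 t 27.35 w 0.455 pos [ 0.4271 -0.0744  0.3237] F [ 0.6  0.3 -2.8]
```

```bash
python3 -m crank '[6.29,-0.45,0,0,0,3.19,-1,6.29,-0.45,0,0,0,3.19,-1,6.29,-0.45,0,0,0,3.19,-1,6.29,-0.45,0,0,0,3.19,-1,6.29,-0.45,0,0,0,3.19,-1,6.29,-0.45,1,0,0,3.19,-1,6.29,-0.45,1.8,0,0,3.19,-1,6.29,-0.45,2.25,0,0,3.19,-1,6.29,-0.45,2.4,0,0,3.19,-1,6.29,-0.45,2.4,0,0,3.19,-1]'; python3 go.py 0.6338 0.0706 0.22 0.0945
```

```text
time_s: 28.6
eef_pos: [0.6325, 0.0702, 0.2237]
tcp_rot: [0.0, 0.999, 0.047, 0.0]
ft_force: [0.5, -0.6, -1.4]
gripper_width: 0.452
shift [ 0.03 -0.01  0.09] turn [ 0. -0.  0.] rows 0.1 t 28.6 w 0.452 pos [0.6325 0.0702 0.2237] F [ 0.5 -0.6 -1.4]
```

```bash
python3 -m crank '[0,0,0.1,0,0,0,-1,0,0,0.1,0,0,0,-1,0,0,0.1,0,0,0,-1]'; python3 -m crank '[0,0,0.05,0,0,0,-1,0,0,0.05,0,0,0,-1]'
```

```text
time_s: 28.98
eef_pos: [0.6324, 0.0703, 0.2197]
tcp_rot: [-0.0, 0.999, 0.047, 0.0]
ft_force: [-0.3, -0.1, -1.7]
gripper_width: 0.455
time_s: 29.22
eef_pos: [0.6325, 0.0703, 0.2194]
tcp_rot: [0.0, 0.999, 0.048, 0.001]
ft_force: [-5.0, 1.1, 10.3]
gripper_width: 0.456
```

```bash
python3 -m crank '[0,0,-0.05,0,0,0,-1,0,0,-0.05,0,0,0,0.1,0,0,-0.05,0,0,0,0.25,0,0,-0.05,0,0,0,0.25,0,0,-0.7,0,0,0,0.25,0,0,-1.5,0,0,0,0.25,0,0,-2.5,0,0,0,0.3,0,0,-2.5,0,0,0,0.3]';  python3 go.py 0.438 0.281 0.32 -0.663
```

```text
time_s: 30.22
eef_pos: [0.6337, 0.0705, 0.321]
tcp_rot: [-0.001, 0.999, 0.047, 0.003]
ft_force: [-0.5, -0.5, -1.2]
gripper_width: 0.65
shift [-4.37 -5.7   0.  ] turn [-0.02 -0.04  5.43] rows 4.6 t 30.23 w 0.65 pos [0.6337 0.0705 0.321 ] F [-0.5 -0.5 -1.2]
```

```bash
python3 -m crank '[-4.37,-5.7,0,0,0,5.43,0.6,-4.37,-5.7,0,0,0,5.43,0.6,-4.37,-5.7,0,0,0,5.43,0.6,-4.37,-5.7,0,0,0,5.43,0.6,-4.37,-5.7,0,0,0,5.43,0.6,-4.37,-5.7,1.5,0,0,5.43,0.6,-4.37,-5.7,3,0,0,5.43,0.6,-4.37,-5.7,4.2,0,0,5.43,0.6,-4.37,-5.7,5,0,0,5.43,0.6,-4.37,-5.7,5,0,0,5.43,0.6]'; python3 -c "
from h import *
Cam('wrist','w9')"; python3 go.py 0.438 0.281 0.084 -0.663
```

```text
time_s: 31.48
eef_pos: [0.4356, 0.2793, 0.1147]
tcp_rot: [0.003, 0.945, -0.326, -0.001]
ft_force: [0.3, -0.3, 0.7]
gripper_width: 0.799
shift [ 0.02 -0.04  0.81] turn [ 0.02 -0.   -0.  ] rows 0.5 t 31.52 w 0.799 pos [0.4365 0.2803 0.1165] F [-0.   0.3 -0. ]
```

View pics/w9.png

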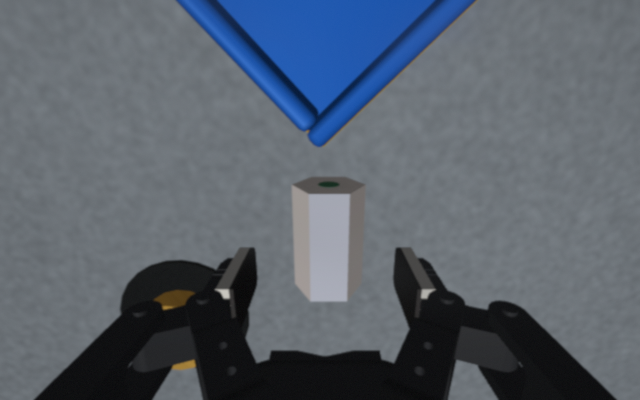

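```bash
python3 -m crank '[0,0,0.4,0,0,0,0.6,0,0,0.8,0,0,0,0.6,0,0,0.8,0,0,0,0.6,0,0,0.8,0,0,0,-1,0,0,0.8,0,0,0,-1,0,0,0.8,0,0,0,-1,0,0,0.8,0,0,0,-1,0,0,0.8,0,0,0,-1]' 50; python3 -m crank '[0,0,-1.5,0,0,0,-1,0,0,-3,0,0,0,-1,0,0,-4.5,0,0,0,-1,0,0,-5.9,0,0,0,-1,0,0,-5.9,0,0,0,-1]'; python3 go.py 0.5575 0.0634 0.32 0.0945
```

```text
time_s: 32.52
eef_pos: [0.437, 0.281, 0.0869]
tcp_rot: [-0.001, 0.946, -0.326, 0.0]
ft_force: [-2.9, -1.4, 10.9]
gripper_width: 0.455
time_s: 33.15
eef_pos: [0.4379, 0.2818, 0.3269]
tcp_rot: [-0.005, 0.946, -0.326, 0.002]
ft_force: [0.3, 0.1, -3.5]
gripper_width: 0.459
shift [5.72 2.46 0.15] turn [-0.07 -0.03 -5.43] rows 4.1 t 33.15 w 0.459 pos [0.4379 0.2818 0.3269] F [ 0.3  0.1 -3.5]
```

```bash
python3 -m crank '[5.72,2.46,0,0,0,-5.43,-1,5.72,2.46,0,0,0,-5.43,-1,5.72,2.46,0,0,0,-5.43,-1,5.72,2.46,0,0,0,-5.43,-1,5.72,2.46,0,0,0,-5.43,-1,5.72,2.46,1,0,0,-5.43,-1,5.72,2.46,1.8,0,0,-5.43,-1,5.72,2.46,2.25,0,0,-5.43,-1,5.72,2.46,2.45,0,0,-5.43,-1,5.72,2.46,2.45,0,0,-5.43,-1]'; python3 go.py 0.5575 0.0634 0.22 0.0945
```

```text
time_s: 34.4
eef_pos: [0.5562, 0.0622, 0.2232]
tcp_rot: [0.0, 0.999, 0.047, -0.0]
ft_force: [-0.5, -0.3, -1.2]
gripper_width: 0.452
shift [ 0.03 -0.03  0.08] turn [0. 0. 0.] rows 0.1 t 34.4 w 0.452 pos [0.5562 0.0622 0.2232] F [-0.5 -0.3 -1.2]
```

```bash
python3 -m crank '[0,0,0.06,0,0,0,-1,0,0,0.06,0,0,0,-1]'; python3 -m crank '[0,0,0.05,0,0,0,-1,0,0,0.05,0,0,0,-1]'
```

```text
time_s: 34.65
eef_pos: [0.5567, 0.0624, 0.222]
tcp_rot: [-0.0, 0.999, 0.047, 0.001]
ft_force: [-2.2, 1.2, 4.7]
gripper_width: 0.454
time_s: 34.9
eef_pos: [0.5567, 0.0624, 0.2218]
tcp_rot: [-0.0, 0.999, 0.048, 0.001]
ft_force: [-9.7, 1.0, 19.7]
gripper_width: 0.453
```

```bash
python3 -m crank '[0,0,-0.06,0,0,0,-1,0,0,-0.06,0,0,0,0.1,0,0,-0.06,0,0,0,0.25,0,0,-0.06,0,0,0,0.25,0,0,-0.7,0,0,0,0.25,0,0,-1.5,0,0,0,0.25,0,0,-3,0,0,0,0.3,-1.5,0,-3.5,0,0,0,0.3,-1.5,0,-3.5,0,0,0,0.3,-1.5,0,-3.5,0,0,0,0.3]'; python3 -c "
from h import *
Cam('wrist','w10')"
```

```text
time_s: 36.15
eef_pos: [0.4965, 0.0566, 0.359]
tcp_rot: [-0.0, 0.999, 0.047, 0.0]
ft_force: [-0.1, -0.1, -0.3]
gripper_width: 0.649
```

View pics/w10.png

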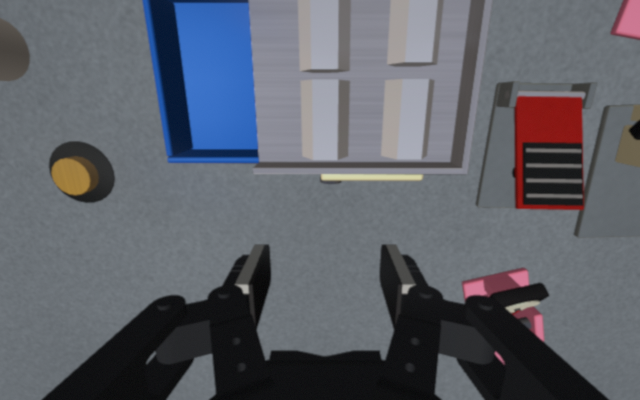

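```bash
python3 go.py 0.46 -0.28 0.40 0.0945
```

```text
shift [-1.71  8.29 -1.04] turn [0. 0. 0.] rows 5.5 t 36.2 w 0.649 pos [0.4968 0.0567 0.3584] F [ 0.3 -0.1 -0.4]
```

```bash
python3 -m crank '[-1.7,8.3,-1.05,0,0,0,0.3,-1.7,8.3,-1.05,0,0,0,0.3,-1.7,8.3,-1.05,0,0,0,0.3,-1.7,8.3,-1.05,0,0,0,0.3,-1.7,8.3,-1.05,0,0,0,0.3,-1.7,8.3,-1.05,0,0,0,0.3,-1.7,8.3,-1.05,0,0,0,0.3,-1.7,8.3,-1.05,0,0,0,0.3]'; python3 -c "
from h import *
Cam('wrist','w11')"
```

```text
time_s: 37.2
eef_pos: [0.4607, -0.2805, 0.3995]
tcp_rot: [-0.0, 0.999, 0.047, -0.001]
ft_force: [0.1, -0.8, -0.4]
gripper_width: 0.652
```

View pics/w11.png

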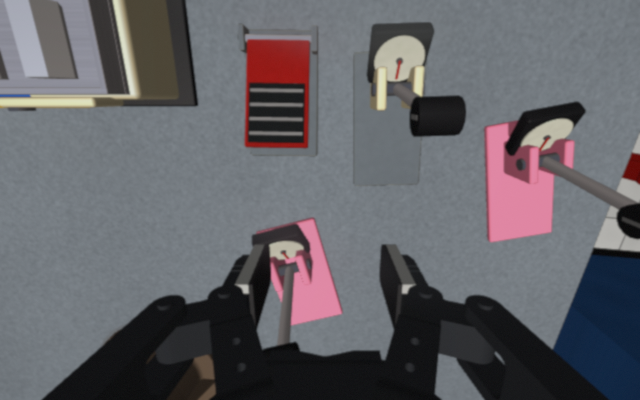

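```bash
python3 - <<'E'
from h import *
np.set_printoptions(precision=4,suppress=True)
c=Cam('wrist');C=c.cloud()
H,S,V=[a.astype(int) for a in cv2.split(cv2.cvtColor(c.im,cv2.COLOR_BGR2HSV))]
print('plate z',C[160,380],C[150,312], 'pivot posts',C[85,381],C[80,418])
zp=C[150:180,365:410,2].mean();print(zp)
# plate mask by height
m=((C[...,2]>zp/2+.0)&(C[...,2]<zp+.008)&(S<60)); 
for nm,(u0,u1,v0,v1) in dict(lever=(340,430,60,200),pedal=(235,330,20,165)).items():
    k=np.zeros_like(m);k[v0:v1,u0:u1]=m[v0:v1,u0:u1]; v,u=np.nonzero(k); P=c.plane(u,v,zp)[:,:2]; print(nm,len(u),cv2.minAreaRect((P*1000).astype(np.float32)))
# knob
k=(V<60)&(C[...,2]>.19)&(C[...,2]<.24); k[:, :400]=0;k[:,480:]=0;k[150:]=0
v,u=np.nonzero(k);P=C[k]; print('knob',len(u),u.mean(),v.mean(),P.min(0),P.max(0),P.mean(0),'planes',c.plane(u.mean(),v.mean(),.208),cv2.minAreaRect((c.plane(u,v,.208)[:,:2]*1000).astype(np.float32)))
# red
k=((H<8)|(H>172))&(S>150);k[:,330:]=0;k[160:]=0
v,u=np.nonzero(k);P=C[k];print('red',P.min(0),P.max(0)); r=cv2.minAreaRect((P[:,:2]*1000).astype(np.float32));print(r)
k=(V<50)&(C[...,2]>.05);k[:,330:]=0;k[:,:240]=0;k[160:]=0;k[:75]=0
P=C[k];print('black pad',P.mean(0),P.min(0),P.max(0))
for (u,v) in [(277,120),(277,140),(277,88),(277,60),(277,145)]: print(u,v,C[v,u])
E
python3 -c "
import cv2;cv2.imwrite('pics/c11.png',cv2.resize(cv2.imread('pics/w11.png')[0:200,230:490],None,fx=3,fy=3))"
```

```text
plate z [ 0.4581 -0.363   0.012 ] [ 0.4634 -0.2598  0.0122] pivot posts [ 0.5601 -0.3377  0.0765] [ 0.5698 -0.3807  0.0774]
0.013401953947197521
lever 5707 ((509.2958984375, -366.46612548828125), (178.07638549804688, 98.42648315429688), 7.033329963684082)
pedal 1649 ((536.2171630859375, -211.66946411132812), (169.38357543945312, 98.42493438720703), 4.864923477172852)
knob 2019 437.3234274393264 115.94254581475978 [ 0.5161 -0.3828  0.1964] [ 0.55   -0.3444  0.2261] [ 0.534  -0.3615  0.2194] planes [ 0.5338 -0.3656  0.208 ] ((533.09326171875, -365.90679931640625), (31.202157974243164, 45.26836395263672), 5.456696510314941)
red [ 0.4724 -0.2722  0.0359] [ 0.6043 -0.1671  0.4699]
((539.6376342773438, -222.14990234375), (128.91493225097656, 99.60336303710938), 5.216709136962891)
black pad [ 0.5149 -0.2136  0.0751] [ 0.4796 -0.2722  0.0597] [ 0.5516 -0.1782  0.4699]
277 120 [ 0.5073 -0.2152  0.0776]
277 140 [ 0.4838 -0.2175  0.085 ]
277 88 [ 0.545  -0.2112  0.0624]
277 60 [ 0.5787 -0.2072  0.046 ]
277 145 [ 0.4775 -0.2177  0.0844]
```

View pics/c11.png

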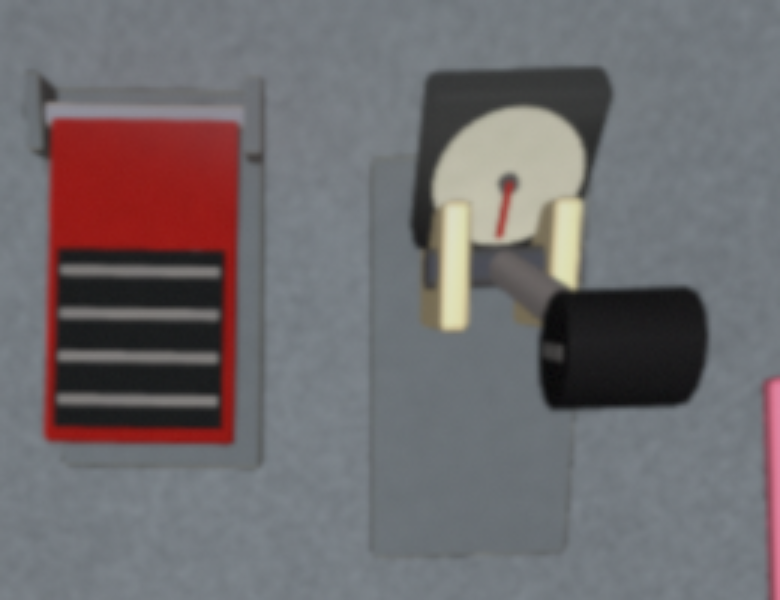

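```bash
python3 go.py 0.5335 -0.3652 0.40 0.11; python3 -c "
import numpy as np
for p in np.arange(.17,1.2,.05): print(round(p-.17,2),np.round([-3.75*(np.sin(p)-np.sin(.17)),3.75*(np.cos(.17)-np.cos(p))],2))"
```

```text
shift [1.61 2.3  0.  ] turn [-0.    0.01 -0.1 ] rows 1.8 t 37.3 w 0.654 pos [ 0.4607 -0.2797  0.4002] F [ 0.8 -0.4 -0.4]
0.0 [-0.  0.]
0.05 [-0.18  0.04]
0.1 [-0.37  0.08]
0.15 [-0.55  0.14]
0.2 [-0.72  0.2 ]
0.25 [-0.89  0.27]
0.3 [-1.06  0.35]
0.35 [-1.23  0.44]
0.4 [-1.39  0.54]
0.45 [-1.54  0.64]
0.5 [-1.69  0.76]
0.55 [-1.84  0.88]
0.6 [-1.98  1.  ]
0.65 [-2.11  1.14]
0.7 [-2.23  1.28]
0.75 [-2.35  1.42]
0.8 [-2.46  1.58]
0.85 [-2.56  1.73]
0.9 [-2.66  1.9 ]
0.95 [-2.74  2.06]
1.0 [-2.82  2.23]
```

```bash
python3 -m crank '[1.61,2.3,0,0,0,-0.1,1,1.61,2.3,0,0,0,-0.1,1,1.61,2.3,0,0,0,-0.1,1,1.61,2.3,1.5,0,0,-0.1,1,1.61,2.3,2.6,0,0,-0.1,1,1.61,2.3,3.2,0,0,-0.1,1,1.61,2.3,3.45,0,0,-0.1,1,1.61,2.3,3.45,0,0,-0.1,1]'; python3 -c "
from h import *
Cam('wrist','w12');Cam('side').crop('s12',300,500,180,320,4)"
```

```text
time_s: 38.3
eef_pos: [0.5333, -0.3652, 0.2632]
tcp_rot: [0.0, 0.999, 0.055, -0.0]
ft_force: [-0.3, -0.6, 1.1]
gripper_width: 1.003
```

View pics/w12.png

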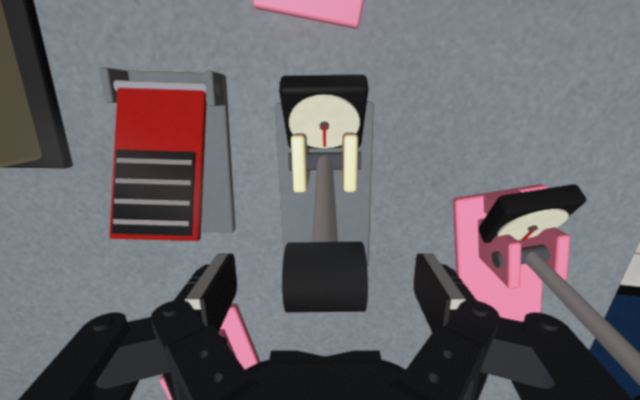

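View pics/s12.png

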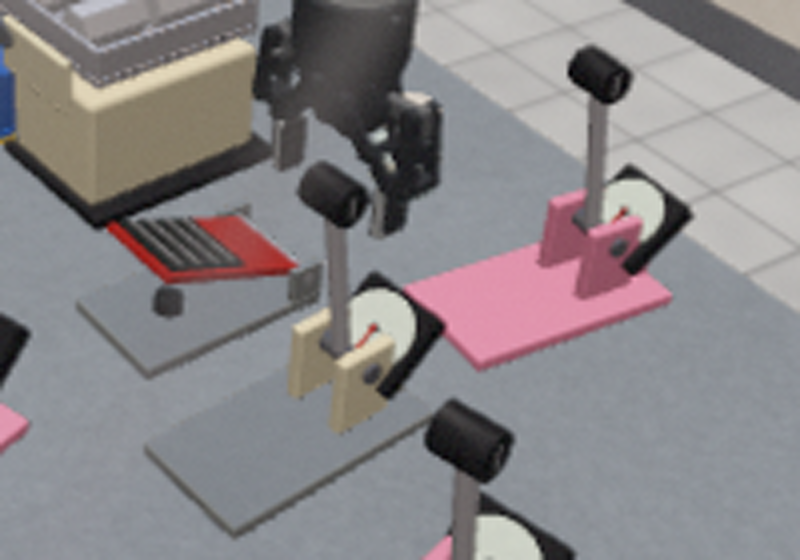

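```bash
python3 -m crank '[0,0,0,0,0,0,-1,0,0,0,0,0,0,-1,0,0,0,0,0,0,-1,0,0,0,0,0,0,-1,0,0,0,0,0,0,-1,0,0,0,0,0,0,-1]' 80;  python3 -c "
from h import *
Cam('wrist','w13')"
```

```text
time_s: 39.15
eef_pos: [0.5331, -0.3653, 0.2635]
tcp_rot: [-0.0, 0.999, 0.054, 0.0]
ft_force: [-1.5, 5.5, 5.3]
gripper_width: 0.407
```

View pics/w13.png

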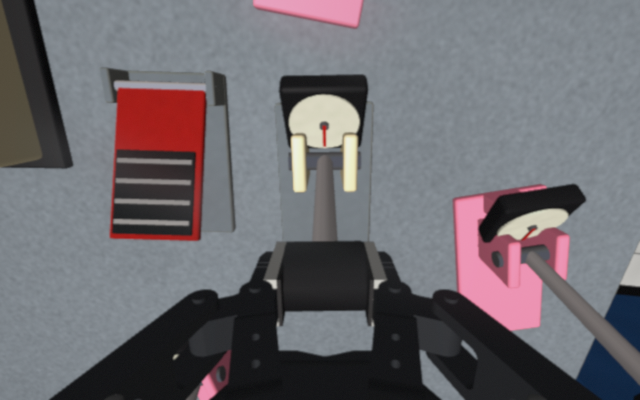

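```bash
python3 -m crank '[-0.18,0,0.04,0,0,0,-1,-0.37,0,0.08,0,0,0,-1,-0.55,0,0.14,0,0,0,-1,-0.72,0,0.2,0,0,0,-1,-0.89,0,0.27,0,0,0,-1,-1.06,0,0.35,0,0,0,-1,-1.23,0,0.44,0,0,0,-1,-1.39,0,0.54,0,0,0,-1,-1.54,0,0.64,0,0,0,-1,-1.69,0,0.76,0,0,0,-1]'
```

```text
time_s: 40.45
eef_pos: [0.4663, -0.3734, 0.2337]
tcp_rot: [0.001, 0.999, 0.055, 0.001]
ft_force: [-0.0, 4.3, 9.3]
gripper_width: 0.412
```

```bash
python3 -m crank '[-0.15,0,0.12,0,0,0,-1,-0.29,0,0.24,0,0,0,-1,-0.42,0,0.38,0,0,0,-1,-0.54,0,0.52,0,0,0,-1,-0.66,0,0.66,0,0,0,-1,-0.77,0,0.82,0,0,0,-1,-0.87,0,0.97,0,0,0,-1,-0.97,0,1.14,0,0,0,-1,-1.05,0,1.3,0,0,0,-1,-1.05,0,1.3,0,0,0,-1]'; python3 -c "
from h import *
Cam('wrist','w14')"; python3 go.py 0 0 0 0.11
```

```text
time_s: 41.7
eef_pos: [0.4244, -0.3785, 0.1813]
tcp_rot: [0.001, 0.999, 0.055, 0.001]
ft_force: [-1.1, 0.6, 7.9]
gripper_width: 0.41
shift [ -9.52 -10.57   4.51] turn [ 0.01 -0.01 -0.01] rows 9.6 t 41.75 w 0.411 pos [ 0.4244 -0.3785  0.1815] F [-0.7  0.6  8.7]
```

View pics/w14.png

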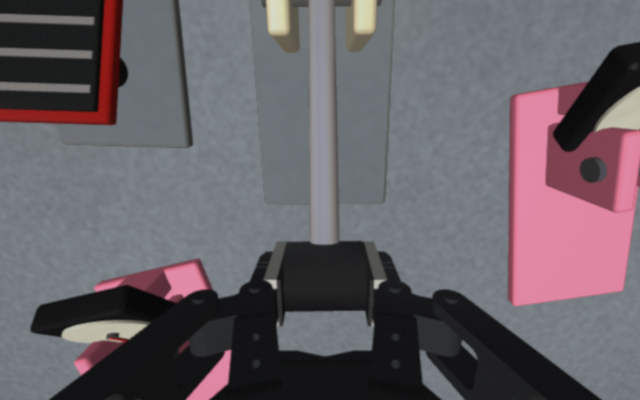

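```bash
python3 -m crank '[-0.04,0,0.08,0,0,0,-1,-0.04,0,0.08,0,0,0,-1]';python3 -m crank '[-0.04,0,0.08,0,0,0,-1,-0.04,0,0.08,0,0,0,-1]'
```

```text
time_s: 42.0
eef_pos: [0.4237, -0.3786, 0.1801]
tcp_rot: [0.001, 0.998, 0.055, 0.002]
ft_force: [-1.2, 6.4, 20.9]
gripper_width: 0.405
time_s: 42.25
eef_pos: [0.4231, -0.3788, 0.179]
tcp_rot: [0.002, 0.998, 0.055, 0.003]
ft_force: [-3.1, 13.8, 34.9]
gripper_width: 0.408
```

```bash
python3 -m crank '[0.02,0,-0.04,0,0,0,-1,0.02,0,-0.04,0,0,0,-1,0.02,0,-0.04,0,0,0,-1,0.02,0,-0.04,0,0,0,-1,0.02,0,-0.04,0,0,0,-1,0.02,0,-0.04,0,0,0,-1,0.02,0,-0.04,0,0,0,-1,0.02,0,-0.04,0,0,0,-1,0.02,0,-0.04,0,0,0,-1,0.02,0,-0.04,0,0,0,-1]'
for i in 1 2 3; do echo; done; python3 -c "
from h import *
Cam('side').crop('s14',300,500,180,320,4)"
```

```text
time_s: 43.5
eef_pos: [0.4234, -0.3787, 0.1795]
tcp_rot: [0.002, 0.998, 0.055, 0.002]
ft_force: [-2.4, 9.1, 26.6]
gripper_width: 0.41
```

View pics/s14.png

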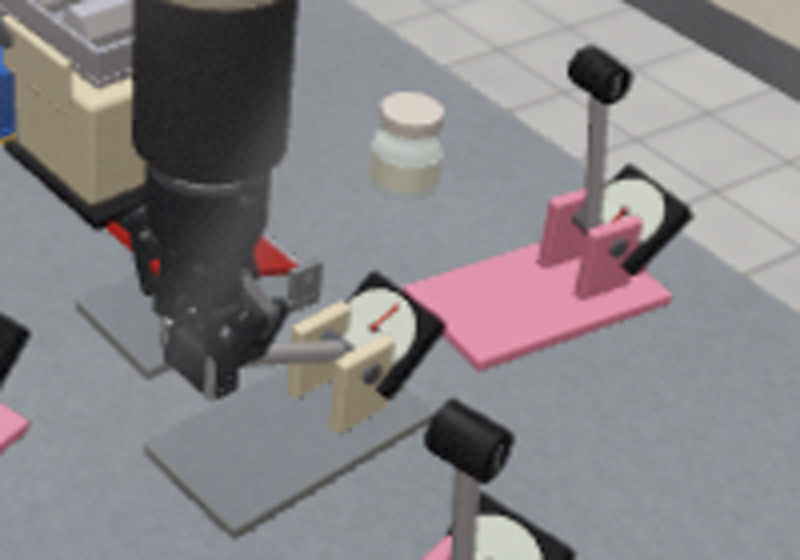

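Lever is down (dial moved, shaft lying low). Hold for five more seconds.

```bash
R='see'; python3 -m crank '[0,0,0,0,0,0,-1,0,0,0,0,0,0,-1,0,0,0,0,0,0,-1,0,0,0,0,0,0,-1,0,0,0,0,0,0,-1,0,0,0,0,0,0,-1,0,0,0,0,0,0,-1,0,0,0,0,0,0,-1,0,0,0,0,0,0,-1,0,0,0,0,0,0,-1]'
python3 -m crank '[0,0,0,0,0,0,-1,0,0,0,0,0,0,-1,0,0,0,0,0,0,-1,0,0,0,0,0,0,-1,0,0,0,0,0,0,-1,0,0,0,0,0,0,-1,0,0,0,0,0,0,-1,0,0,0,0,0,0,-1,0,0,0,0,0,0,-1,0,0,0,0,0,0,-1]'
python3 -m crank '[0,0,0,0,0,0,-1,0,0,0,0,0,0,-1,0,0,0,0,0,0,-1,0,0,0,0,0,0,-1,0,0,0,0,0,0,-1,0,0,0,0,0,0,-1,0,0,0,0,0,0,-1,0,0,0,0,0,0,-1,0,0,0,0,0,0,-1,0,0,0,0,0,0,-1]'
python3 -m crank '[0,0,0,0,0,0,-1,0,0,0,0,0,0,-1,0,0,0,0,0,0,-1,0,0,0,0,0,0,-1,0,0,0,0,0,0,-1,0,0,0,0,0,0,-1,0,0,0,0,0,0,-1,0,0,0,0,0,0,-1,0,0,0,0,0,0,-1,0,0,0,0,0,0,-1]'
```

```text
time_s: 44.8
eef_pos: [0.4234, -0.3787, 0.1795]
tcp_rot: [0.002, 0.998, 0.055, 0.002]
ft_force: [-4.1, 8.7, 27.2]
gripper_width: 0.412
time_s: 46.05
eef_pos: [0.4234, -0.3787, 0.1795]
tcp_rot: [0.002, 0.998, 0.055, 0.002]
ft_force: [-2.9, 9.4, 27.8]
gripper_width: 0.412
time_s: 47.3
eef_pos: [0.4234, -0.3787, 0.1796]
tcp_rot: [0.002, 0.998, 0.055, 0.002]
ft_force: [-2.0, 10.3, 27.5]
gripper_width: 0.414
time_s: 48.55
eef_pos: [0.4234, -0.3787, 0.1795]
tcp_rot: [0.002, 0.998, 0.055, 0.002]
ft_force: [-1.8, 9.9, 27.2]
gripper_width: 0.407
```

```bash
python3 -c "
import numpy as np
f=lambda t:np.array([-3.75*(np.sin(t+.17)-np.sin(.17)),3.75*(np.cos(.17)-np.cos(t+.17))])
st=np.array([-2.80,2.18]); ts=np.arange(.95,-.001,-.025)
for i in range(0,len(ts),10):
    for t in ts[i:i+10]: print(round(t,3),np.round(f(t)-st,2))
    st=np.round(f(ts[min(i+9,len(ts)-1)])-st,2)+st; print('--')
"
```

```text
0.95 [ 0.06 -0.12]
0.925 [ 0.1 -0.2]
0.9 [ 0.14 -0.28]
0.875 [ 0.19 -0.37]
0.85 [ 0.24 -0.45]
0.825 [ 0.29 -0.53]
0.8 [ 0.34 -0.6 ]
0.775 [ 0.4  -0.68]
0.75 [ 0.45 -0.76]
0.725 [ 0.51 -0.83]
--
0.7 [ 0.06 -0.07]
0.675 [ 0.12 -0.14]
0.65 [ 0.18 -0.21]
0.625 [ 0.25 -0.28]
0.6 [ 0.31 -0.35]
0.575 [ 0.38 -0.41]
0.55 [ 0.45 -0.47]
0.525 [ 0.52 -0.53]
0.5 [ 0.6  -0.59]
0.475 [ 0.67 -0.65]
--
0.45 [ 0.08 -0.06]
0.425 [ 0.15 -0.11]
0.4 [ 0.23 -0.16]
0.375 [ 0.31 -0.21]
0.35 [ 0.39 -0.26]
0.325 [ 0.47 -0.3 ]
0.3 [ 0.56 -0.35]
0.275 [ 0.64 -0.39]
0.25 [ 0.73 -0.43]
0.225 [ 0.81 -0.47]
--
0.2 [ 0.09 -0.03]
0.175 [ 0.18 -0.06]
0.15 [ 0.26 -0.09]
0.125 [ 0.35 -0.12]
0.1 [ 0.44 -0.15]
0.075 [ 0.53 -0.17]
0.05 [ 0.63 -0.19]
0.025 [ 0.72 -0.21]
-0.0 [ 0.81 -0.23]
--
```

```bash
python3 -m crank '[0.06,0,-0.12,0,0,0,-1,0.1,0,-0.2,0,0,0,-1,0.14,0,-0.28,0,0,0,-1,0.19,0,-0.37,0,0,0,-1,0.24,0,-0.45,0,0,0,-1,0.29,0,-0.53,0,0,0,-1,0.34,0,-0.6,0,0,0,-1,0.4,0,-0.68,0,0,0,-1,0.45,0,-0.76,0,0,0,-1,0.51,0,-0.83,0,0,0,-1]'
python3 -m crank '[0.06,0,-0.07,0,0,0,-1,0.12,0,-0.14,0,0,0,-1,0.18,0,-0.21,0,0,0,-1,0.25,0,-0.28,0,0,0,-1,0.31,0,-0.35,0,0,0,-1,0.38,0,-0.41,0,0,0,-1,0.45,0,-0.47,0,0,0,-1,0.52,0,-0.53,0,0,0,-1,0.6,0,-0.59,0,0,0,-1,0.67,0,-0.65,0,0,0,-1]'
python3 -m crank '[0.08,0,-0.06,0,0,0,-1,0.15,0,-0.11,0,0,0,-1,0.23,0,-0.16,0,0,0,-1,0.31,0,-0.21,0,0,0,-1,0.39,0,-0.26,0,0,0,-1,0.47,0,-0.3,0,0,0,-1,0.56,0,-0.35,0,0,0,-1,0.64,0,-0.39,0,0,0,-1,0.73,0,-0.43,0,0,0,-1,0.81,0,-0.47,0,0,0,-1]'
python3 -m crank '[0.09,0,-0.03,0,0,0,-1,0.18,0,-0.06,0,0,0,-1,0.26,0,-0.09,0,0,0,-1,0.35,0,-0.12,0,0,0,-1,0.44,0,-0.15,0,0,0,-1,0.53,0,-0.17,0,0,0,-1,0.63,0,-0.19,0,0,0,-1,0.72,0,-0.21,0,0,0,-1,0.81,0,-0.23,0,0,0,-1,0.81,0,-0.23,0,0,0,-1]'
```

```text
time_s: 49.8
eef_pos: [0.4425, -0.3763, 0.2101]
tcp_rot: [0.001, 0.999, 0.055, 0.001]
ft_force: [-1.3, 2.6, 7.3]
gripper_width: 0.408
time_s: 51.05
eef_pos: [0.4692, -0.3731, 0.2359]
tcp_rot: [0.0, 0.999, 0.054, 0.001]
ft_force: [0.1, 2.6, 5.7]
gripper_width: 0.409
time_s: 52.3
eef_pos: [0.5013, -0.3691, 0.2543]
tcp_rot: [0.0, 0.999, 0.054, 0.001]
ft_force: [0.5, 4.3, 4.4]
gripper_width: 0.409
time_s: 53.55
eef_pos: [0.5331, -0.3653, 0.2635]
tcp_rot: [-0.0, 0.999, 0.055, -0.0]
ft_force: [-1.2, 6.3, 7.4]
gripper_width: 0.41
```

```bash
python3 -m crank '[0.03,0,-0.01,0,0,0,-1,0.05,0,-0.01,0,0,0,-1,0.05,0,-0.01,0,0,0,-1]'; python3 -m crank '[0,0,0,0,0,0,-0.4,0,0,0,0,0,0,0,0,0,0,0,0,0,1,0,0,0,0,0,0,1,0,0,0,0,0,0,1,0,0,-1,0,0,0,1,0,0,-2.2,0,0,0,1,0,0,-3.2,0,0,0,1,0,0,-3.2,0,0,0,1]'; python3 -c "
from h import *
Cam('wrist','w15');Cam('side').crop('s15',180,500,120,320,2);Cam('top','t15')"
```

```text
time_s: 53.92
eef_pos: [0.5336, -0.3653, 0.2635]
tcp_rot: [-0.0, 0.999, 0.054, -0.001]
ft_force: [-6.2, 5.6, 8.1]
gripper_width: 0.41
time_s: 55.05
eef_pos: [0.5359, -0.3663, 0.3954]
tcp_rot: [0.002, 0.999, 0.054, 0.003]
ft_force: [0.2, 0.6, -1.6]
gripper_width: 0.999
```

View pics/w15.png

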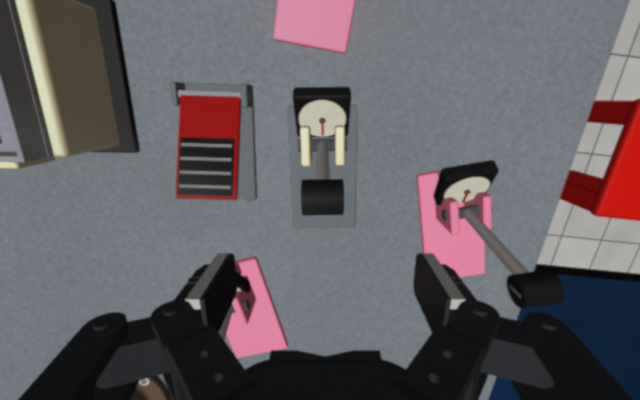

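View pics/s15.png

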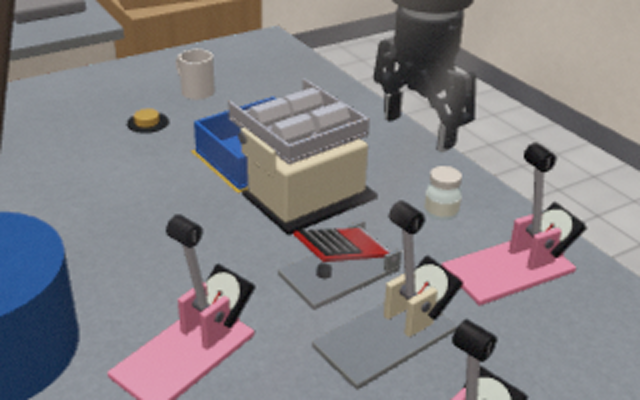

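```bash
cat > chk.py <<'E'
from h import *
np.set_printoptions(precision=4,suppress=True)
c=Cam('top')
H,S,V=[a.astype(int) for a in cv2.split(cv2.cvtColor(c.im,cv2.COLOR_BGR2HSV))]
k=(abs(H-19)<6)&(S>110);k[:,:150]=0;k[:,240:]=0;k[:190]=0;k[260:]=0
k=cv2.morphologyEx(k.astype(np.uint8),cv2.MORPH_OPEN,np.ones((3,3)))
v,u=np.nonzero(k);print('disc',len(u),c.plane(u.mean(),v.mean(),.022),'pad .4408 .400')
E
python3 chk.py;  python3 go.py 0.4975 -0.2155 0.25 0.088
```

```text
disc 247 [0.4395 0.4002 0.022 ] pad .4408 .400
shift [-0.52 -3.82  3.5 ] turn [-0.01  0.01  0.15] rows 3.3 t 55.25 w 1.0 pos [ 0.5348 -0.3654  0.3899] F [0.3 0.  0. ]
```

```bash
python3 -m crank '[-0.3,-3.8,0.5,0,0,0.15,-1,-0.3,-3.8,0.5,0,0,0.15,-1,-0.3,-3.8,0.5,0,0,0.15,-1,-0.3,-3.8,2,0,0,0.15,-1,-0.3,-3.8,3.5,0,0,0.15,-1,-0.3,-3.8,4.5,0,0,0.15,-1,-0.3,-3.8,5.3,0,0,0.15,-1,-0.3,-3.8,5.5,0,0,0.15,-1,-0.3,-3.8,5.5,0,0,0.15,-1]'; python3 -c "
from h import *
Cam('wrist','w16');Cam('side').crop('s16',300,500,160,300,4)"; python3 go.py 0.507 -0.215 0.150 0.088
```

```text
time_s: 56.38
eef_pos: [0.5066, -0.2159, 0.171]
tcp_rot: [0.0, 0.999, 0.044, -0.001]
ft_force: [-0.3, 0.5, 0.0]
gripper_width: -0.001
shift [-0.01 -0.03  0.56] turn [ 0.   -0.01 -0.  ] rows 0.4 t 56.48 w -0.001 pos [ 0.5074 -0.216   0.1724] F [ 0.7 -1.   0.8]
```

View pics/w16.png

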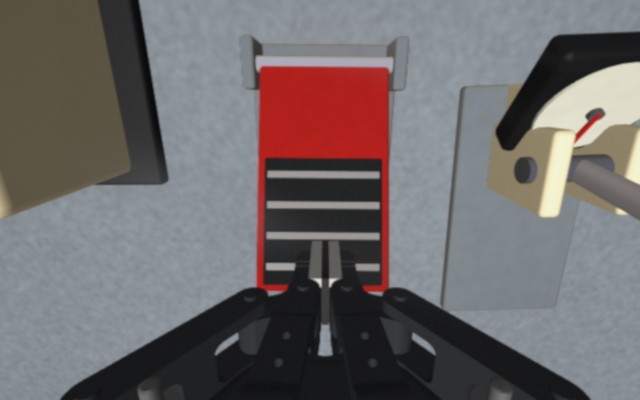

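View pics/s16.png

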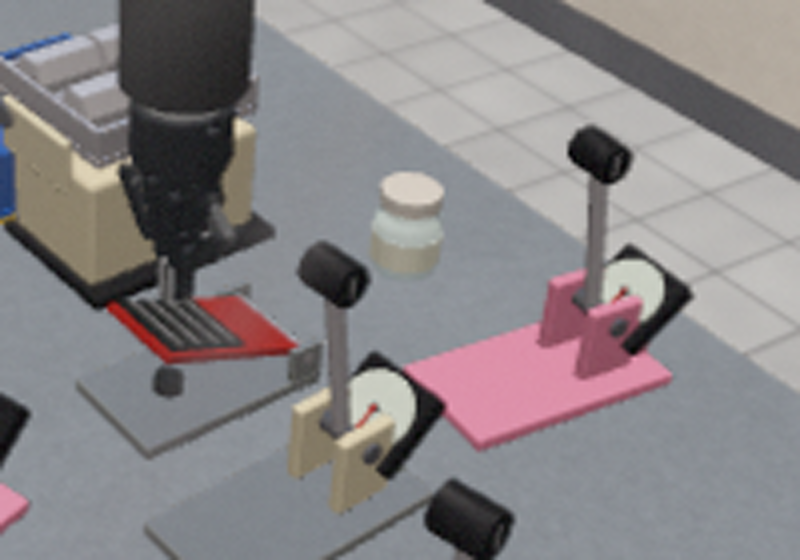

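```bash
python3 -m crank '[0,0,0.3,0,0,0,-1,0,0,0.5,0,0,0,-1,0,0,0.6,0,0,0,-1,-0.02,0,0.7,0,0,0,-1,-0.05,0,0.8,0,0,0,-1,-0.08,0,0.9,0,0,0,-1,-0.11,0,1,0,0,0,-1,-0.13,0,1.1,0,0,0,-1,-0.15,0,1.2,0,0,0,-1,-0.17,0,1.3,0,0,0,-1]'; python3 -m crank '[-0.01,0,0.08,0,0,0,-1,-0.03,0,0.16,0,0,0,-1,-0.03,0,0.2,0,0,0,-1]'
```

```text
time_s: 57.72
eef_pos: [0.4999, -0.2166, 0.1196]
tcp_rot: [0.0, 0.999, 0.044, 0.0]
ft_force: [-1.3, 0.1, 7.0]
gripper_width: -0.003
time_s: 58.1
eef_pos: [0.4991, -0.2167, 0.1121]
tcp_rot: [0.0, 0.999, 0.044, 0.0]
ft_force: [-5.7, 3.1, 22.6]
gripper_width: -0.002
```

```bash
python3 -m crank '[0,0,0.02,0,0,0,-1,0,0,0.02,0,0,0,-1,0,0,0.02,0,0,0,-1,0,0,0.02,0,0,0,-1,0,0,0.02,0,0,0,-1,0,0,0.02,0,0,0,-1,0,0,0.02,0,0,0,-1,0,0,0.02,0,0,0,-1,0,0,0.02,0,0,0,-1,0,0,0.02,0,0,0,-1]'; python3 -c "
from h import *
Cam('side').crop('s17',180,440,110,290,3);Cam('top').crop('t17',140,390,100,260,3)"
```

```text
time_s: 59.35
eef_pos: [0.4991, -0.2167, 0.1122]
tcp_rot: [0.0, 0.999, 0.044, 0.001]
ft_force: [-5.2, 3.3, 19.6]
gripper_width: -0.001
```

View pics/s17.png

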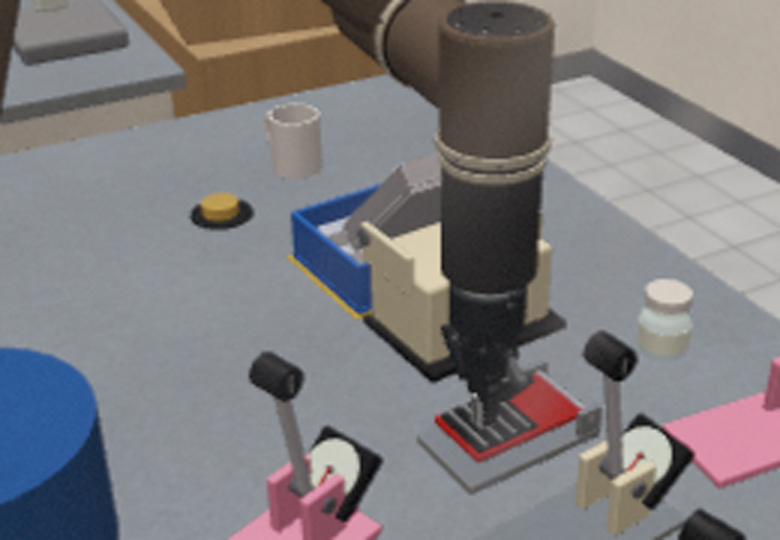

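View pics/t17.png

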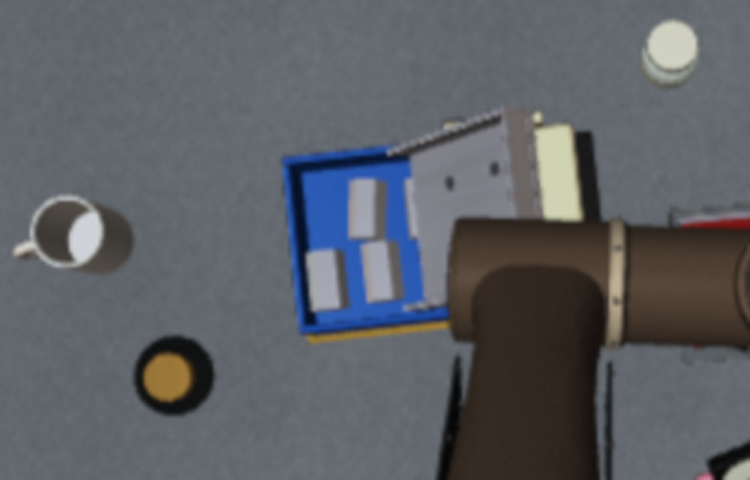

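```bash
python3 -m crank '[0,0,-0.1,0,0,0,-1,0.03,0,-0.25,0,0,0,-1,0.06,0,-0.4,0,0,0,-1,0.1,0,-0.55,0,0,0,-1,0.13,0,-0.7,0,0,0,-1,0.16,0,-0.85,0,0,0,-1,0.18,0,-1,0,0,0,-1,0.2,0,-1.2,0,0,0,-1,0.2,0,-2.5,0,0,0,-1,0.2,0,-4,0,0,0,-1]';python3 -m crank '[-2,0,-1.5,0,0,0,-1,-3,0,-2,0,0,0,-1,-3,0,-2,0,0,0,-1,-3,0,-2,0,0,0,-1]'; python3 chk.py; python3 -c "
from h import *
Cam('side').crop('s18',180,440,110,290,3);Cam('top').crop('t18',140,390,100,260,3)"
```

```text
time_s: 60.7
eef_pos: [0.5052, -0.2156, 0.2704]
tcp_rot: [-0.001, 0.999, 0.044, -0.002]
ft_force: [1.1, -0.2, -0.3]
gripper_width: 0.001
time_s: 61.2
eef_pos: [0.3862, -0.2263, 0.3512]
tcp_rot: [-0.0, 0.999, 0.043, 0.001]
ft_force: [1.2, -0.2, -0.4]
gripper_width: -0.001
disc 247 [0.4395 0.4002 0.022 ] pad .4408 .400
```

View pics/s18.png

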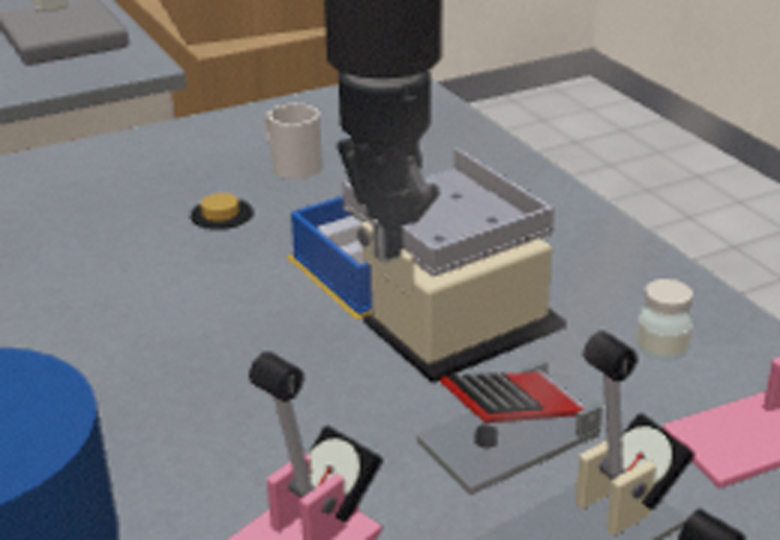

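View pics/t18.png

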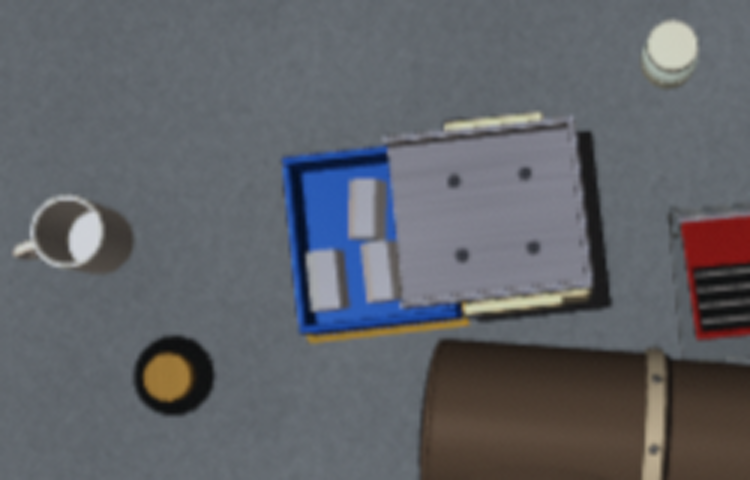

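```bash
python3 go.py 0.46 0.215 0.36 0.0945
```

```text
shift [  2.77 -10.83  -0.27] turn [-0.01  0.01 -0.05] rows 7.2 t 61.35 w 0.005 pos [ 0.3875 -0.2261  0.3493] F [-0.1 -0.3  0.8]
```

```bash
python3 -m crank '[2.77,-10.8,-0.3,0,0,-0.05,-1,2.77,-10.8,-0.3,0,0,-0.05,-1,2.77,-10.8,-0.3,0,0,-0.05,-1,2.77,-10.8,-0.3,0,0,-0.05,-1,2.77,-10.8,-0.3,0,0,-0.05,-1,2.77,-10.8,-0.3,0,0,-0.05,-1,2.77,-10.8,-0.3,0,0,-0.05,-1,2.77,-10.8,-0.3,0,0,-0.05,-1,2.77,-10.8,-0.3,0,0,-0.05,-1,2.77,-10.8,-0.3,0,0,-0.05,-1]'; python3 bin.py; cp $(ls -t pics/bin*|head -1) pics/binlast.png; python3 chk.py
```

```text
time_s: 62.6
eef_pos: [0.4597, 0.2129, 0.3618]
tcp_rot: [0.001, 0.999, 0.047, -0.001]
ft_force: [-1.4, 0.1, -0.4]
gripper_width: -0.003
((564.14990234375, 180.20169067382812), (146.96731567382812, 140.1636962890625), 5.397078990936279) 1746
[[484.4003 243.0612]
 [497.5837 103.5188]
 [643.8995 117.3422]
 [630.7161 256.8846]]
disc 0 [nan nan nan] pad .4408 .400chk.py:7: RuntimeWarning: Mean of empty slice.
  v,u=np.nonzero(k);print('disc',len(u),c.plane(u.mean(),v.mean(),.022),'pad .4408 .400')
  ret = ret.dtype.type(ret / rcount)
```

View pics/binlast.png

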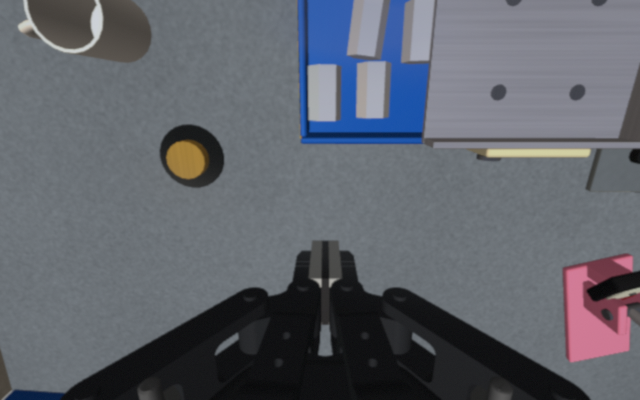

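```bash
python3 -c "
from rig import job
print(job.job_done())"
```

```text
the job is handed in; nothing more can be done
None
```

I did the whole job in the order asked and handed it in at about 63 s of the 210 s; no verdict was reported.

- **Disc:** the brass disc lies on its pad, about 1 mm from the pad's centre by the top camera. The wrist pictures suggested up to about 6 mm, still well inside the 25 mm allowed. It was not knocked at any point that I saw. My last top-camera check of it failed because the arm blocked the view, but the wrist picture taken just before showed it in place.
- **Bin:** it stands in the yellow outline. One corner was within about 1 mm of where it should be and its angle within about 0.001 rad. It measured the same after the samples fell in.
- **Samples:** all four were laid on the four marked places, parallel to the hinge. After tipping, all four are in the bin and the tray is level and empty.
- **Lever:** I pulled the grip to its stop, where the force rose to 35 N, and held it there about 6.5 s at roughly 27 N. I then eased it home over about 5 s and let go only once it was back.
- **Pedal:** I pressed it to its stop at about 20 N for about 1.4 s and let it come up under control.

At the end the arm was clear of everything. The jar and mug looked unmoved in the pictures, but I did not measure them.

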